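# Fit the drilled lid over a bent racking cane

### The arm

A 7-joint arm with a two-finger parallel gripper is mounted at the origin on the work surface. World frame = base frame: x ahead of the robot, y to its left, z up, the work surface at z = 0. Lengths are in m, angles in rad, forces in N, time in s.
With the tool pointing down it reaches from about 0.425 to 1.025 m from the base axis. Payload 9.4 kg.
Tool frame: the origin (TCP) lies midway between the tips of the shut fingers; the grasp point (between the pads) lies 19 mm behind it; z points along the fingers, x is the direction in which the jaws open and shut, and the axes are right-handed (so a half turn about z gives the same grasp; the last joint's range is limited). The gripper opens to 85 mm and grips with 20 to 120 N. Pads are 22 mm wide; open, the fingers measure 114 mm over their backs; the gripper's body (76 mm by 85 mm) begins 54 mm behind the grasp point. The pads swing forward as they close: fully open they stand 13 mm farther back than shut.
Start: joints at [1.182, 0.599, -0.003, 1.599, 0.002, 0.943, -0.08], TCP at [0.222, -0.69, 0.231] pointing down, gripper open.
Joint ranges: [-2.57, 2.57], [-0.35, 1.97], [-1.29, 1.29], [0.11, 2.56], [-1.05, 4.19], [0.11, 1.86], [-2.63, 2.63]. Speed limits (rad/s): [2.22, 2.22, 3.01, 3.01, 3.14, 3.14, 3.14].

### API

Orientations are given as a unit quaternion [x, y, z, w].
In Python, from station import manip gives the robot as it stands. The module is installed in compiled form; this text tells all that it offers.
- The arm moves only by the tool jog_arm, never from a script. Its argument "increments" is a list of rows, each an object of numbers: "dx", "dy", "dz": the shift along the world's x, y, z in m; "yaw": the turn about the world's z in rad. In form: [{"dx": .., "dy": .., "dz": .., "yaw": ..}, ...]. A call has 1 to 10 rows; each row shifts and turns the commanded pose from where the row before left it; what a row does not reach is not made up. A row lasts 1/12 s, in which the tool goes at most 41.7 mm and 7.16 degrees, less where a joint would pass 70% of its speed; a pose out of reach is approached as far as the arm can. A call with a gripper value outside its range is refused whole. "grip" is the finger opening in m, from 0 to 0.0854, set as the call begins (left out, the last holds). The fingers move at their own pace and stop on an object; the grip force is fixed at half the most. Time passes only in rows, so rows that do not move let the fingers close. It gives the time, the measured TCP pose, the force and the opening at its end, in the units of the state.
- manip.observe(): the state, without advancing time (a new reading comes with each control period).
- manip.grab_frame(name): name is "scene" or "top"; returns the picture (480x640x3 uint8, red, green, blue); there is no depth.
- manip.camera_model(name): a dict with "vertical_fov" (degrees; the focal length in pixels is half the picture's height over the tangent of half this angle, whatever the lens; pixels are square), "cx", "cy" (the principal point, pixels), "cam_to_world" (4x4, takes a point from camera to world coordinates). Camera axes: x right, y down, z forward; pixel columns grow to the right and rows downward; lengths in m; the calibration is good to about 2 mm. A picture is of the moment at which its call begins. camera_model takes no time and is no camera call.
- manip.finish_job(): hands the job in, once; it reports no verdict.
The state is a dict: "clock": time; "qpos": joint angles; "qvel": joint speeds; "effort": joint torques, N m; "tool_pos": TCP position; "eef_rot": TCP orientation; "ft_force": force on the tool from outside, world axes, zero at the start; "wrist_torque": the same for the moment, N m; "width": opening from 0.0 (shut) to 1.0 (fully open).
Only numpy, scipy, OpenCV 4.12 (cv2) and the standard library are available. Lean on these libraries where they do the work, as an engineer would, in place of code of your own. Each camera call takes 0.05 s, during which the arm holds its last target.

### The job

Close the steel can with the orange drilled lid: thread the lid over the free upper end of the bent copper cane, slide it down round the bend and lower it under control, without letting it drop, until it sits flat on the can's neck. Let go of it, and leave the blue lid and everything else on the table where they are.

Things in the scene. Friction and masses are not known exactly. Their poses are not given: they have to be found in the camera images.
- can: Fixed steel can, 130 mm diameter up to 78 mm, shoulder narrowing to a ring neck (outside 72 mm, inside 52 mm diameter, flat rim 110 mm above the table). Origin: centre of its underside, z up. A rigid copper cane (round rod, 10 mm diameter) stands in the neck: its centreline rises along the can's z axis to z = 160 mm, then bends; it lies wholly in the can's x-z plane.
- neck (a point): Centre of the flat neck rim of the can, on the cane's vertical axis, 110 mm above the table; axes as the can's.
- cane_slope (a point): Point on the cane's straight sloping part, 30 mm past the end of the bend. From z = 160 mm the centreline bends toward the can's -x on an arc of 60 mm radius (arc centre x = -60, z = 160 mm) until it leans 42 degrees from vertical, then runs straight for 75 mm, still rising toward -x, to its free end. Axes as the can's.
- cane_tip (a point): End of the cane's centreline at its free upper end (the round cap goes 5 mm further); the lid goes on here. Axes as the can's.
- lid: Loose orange plastic lid, about 0.14 kg, flat on the table. Disc 72 mm diameter, 20 mm thick, with a 20 mm diameter through hole in its middle. Origin: centre of its underside; z is the hole's axis, upward. A flat arm (22 mm wide, 12 mm high) runs along +x to an upright fin, the handle. The lid may face any way round on the can.
- lid_hole (a point): Centre of the lid's hole at half thickness (lid x 0, y 0, z 10 mm); axes as the lid's.
- lid_grip (a point): Where to grip the fin: lid x = 85 mm, y 0, z = 38 mm; axes as the lid's. The fin is 40 mm long (x = 65 to 105 mm), 14 mm thick along y, 58 mm high from the lid's underside; grip it across the 14 mm from above.
- blank_lid: Loose blue lid of the same outside shape without a hole; not to be used. Origin: centre of the disc's underside; fin along its +x.
- bottle_a: Loose amber bottle with orange cap, 72 mm diameter, 200 mm high; origin at the centre of its foot. Leave it.
- bottle_b: Loose amber bottle with orange cap, 68 mm diameter, 190 mm high; origin at the centre of its foot. Leave it.
- glass: Loose clear drinking glass, 68 mm diameter, 110 mm high; origin at the centre of its foot. Leave it.
- jug: Loose white plastic jug with a handle, 110 mm diameter, 150 mm high; origin at the centre of its foot. Leave it.
- gasket: Loose black rubber ring, 68 mm diameter, 10 mm high, lying flat; origin at the centre of its underside. Leave it.
- spoon: Loose steel spoon, 200 mm long, lying along its x. Leave it.

How it is judged:
By the outcome, as a careful person would: the job done as asked, in the order asked, and still so for the second after the job is handed in, with the robot touching nothing.
It also fails if it takes over 48 s, if anything falls off the work surface, if the arm or the gripper's body presses on something with over 40 N, if the wrist force passes 120 N, or if a joint passes its speed limit or range.

## Working session

There is one attempt and no reset: what is moved stays moved. The work goes in short steps, Python scripts to look and compute and a tool call to move; the robot and the scene stay as the last step left them, time stands still between calls to the robot, and variables do not carry over. Pictures are saved under pics/ and viewed, and the job is handed in when it is done.

Besides the shell and the picture viewer there is one more tool, called after ">>>" as name([rows], argument=value, ...), one row to a line, values as JSON. jog_arm: Moves the arm, as the interface text tells. Its arguments: {"type":"object","properties":{"increments":{"type":"array","items":{"type":"object","properties":{"dx":{"type":"number"},"dy":{"type":"number"},"dz":{"type":"number"},"yaw":{"type":"number"}}}},"grip":{"type":"number"}},"required":["increments"]}

```bash
mkdir -p pics
python3 - <<'E'
from station import manip
import cv2
o=manip.observe();print(o)
for n in("scene","top"):
    im=manip.grab_frame(n);cv2.imwrite(f"pics/{n}0.png",im[:,:,::-1]);m=manip.camera_model(n);print(n,m)
E
```

```text
{'clock': 0.0, 'qpos': array([ 1.1822853 ,  0.60013484, -0.00254568,  1.60014138,  0.00179699,
        0.94289578, -0.0797907 ]), 'qvel': array([-0.00012904,  0.00090155, -0.0006689 ,  0.0010229 , -0.00078623,
       -0.00155065,  0.00120496]), 'effort': array([ 1.62373095e-05, -7.76463604e+01,  1.56504672e+00, -2.58000702e+01,
        1.22455537e-02,  9.00200248e-03, -3.70638747e-05]), 'tool_pos': array([ 0.22225675, -0.68958965,  0.23040579]), 'eef_rot': array([ 8.08346093e-01, -5.88707034e-01, -6.76282172e-04, -4.05590888e-04]), 'ft_force': array([-0.14751671,  0.36425049, -0.65847769]), 'wrist_torque': array([0.030233  , 0.03930698, 0.01150858]), 'width': 1.0013999133649822}
scene {'vertical_fov': 49.77886176342537, 'cx': 315.14671914314107, 'cy': 233.11121824352296, 'cam_to_world': array([[ 0.48630479,  0.45948657, -0.74322254,  1.48311606],
       [ 0.8737847 , -0.25846794,  0.41194006, -0.45344936],
       [-0.00281828, -0.84974491, -0.52718653,  0.80783909],
       [ 0.        ,  0.        ,  0.        ,  1.        ]])}
top {'vertical_fov': 49.1899653433353, 'cx': 319.32992151275096, 'cy': 239.08004006332496, 'cam_to_world': array([[ 0.01508664, -0.99199101,  0.12540427,  0.47652467],
       [-0.99985748, -0.01591757, -0.00562663,  0.07006085],
       [ 0.0075777 , -0.12530151, -0.99208977,  1.28972695],
       [ 0.        ,  0.        ,  0.        ,  1.        ]])}
```

```bash
ls . pics
```

```text
.:
pics

pics:
scene0.png
top0.png
```

View pics/scene0.png

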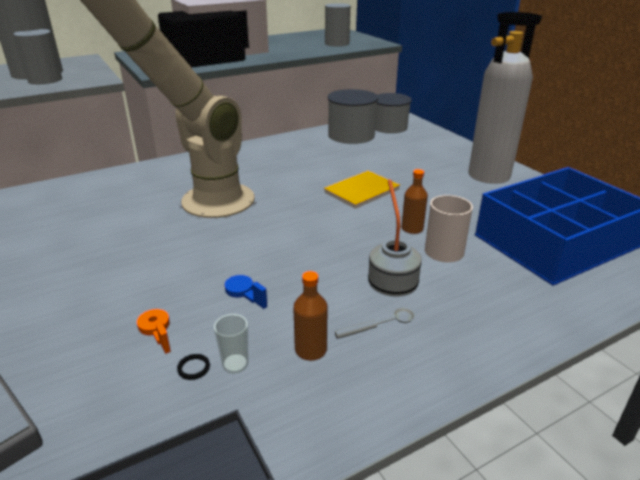

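View pics/top0.png

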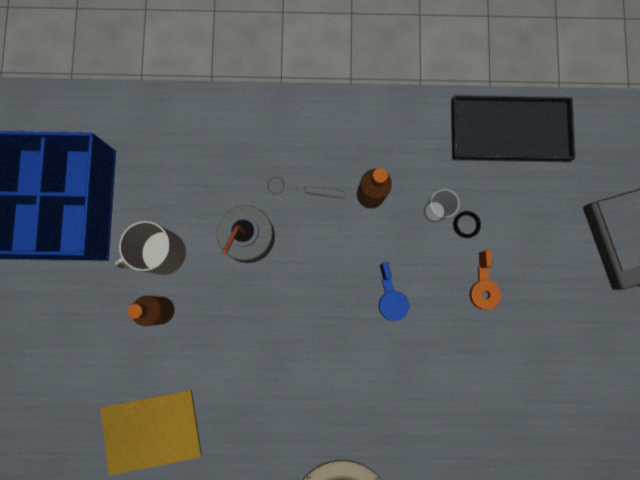

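The scene camera shows the orange lid at about (153,322), the blue lid at (239,287) and the can at (395,267), with its cane leaning up to (391,183). In the top view the orange hole is at (486,295), its fin at (487,259), the neck at (242,232) and the cane tip at (226,252). Next I'll zoom in and measure.

```bash
cat > h.py <<'E'
import numpy as np, cv2
from station import manip
def cam(n):
    m=manip.camera_model(n); f=240/np.tan(np.radians(m["vertical_fov"])/2); return f,m["cx"],m["cy"],np.array(m["cam_to_world"])
def ray(n,u,v):
    f,cx,cy,T=cam(n); d=T[:3,:3]@np.array([(u-cx)/f,(v-cy)/f,1]); return T[:3,3],d
def atz(n,u,v,z):
    c,d=ray(n,u,v); return c+d*(z-c[2])/d[2]
def proj(n,P):
    f,cx,cy,T=cam(n); q=(np.atleast_2d(P)-T[:3,3])@T[:3,:3]; return np.c_[cx+f*q[:,0]/q[:,2],cy+f*q[:,1]/q[:,2]]
def tri(a,b):
    (c1,d1),(c2,d2)=a,b; A=np.c_[d1,-d2]; s=np.linalg.lstsq(A,c2-c1,rcond=None)[0]
    p,q=c1+s[0]*d1,c2+s[1]*d2; return (p+q)/2,np.linalg.norm(p-q)
E
python3 - <<'E'
from h import *
s=cv2.imread("pics/scene0.png");t=cv2.imread("pics/top0.png")
def c(im,x,y,w,h,k): return cv2.resize(im[y:y+h,x:x+w],None,fx=k,fy=k,interpolation=cv2.INTER_CUBIC)
a=c(t,460,240,50,75,8);b=c(t,210,200,70,75,8)  
cv2.imwrite("pics/z1.png",c(t,455,240,60,75,8)); cv2.imwrite("pics/z2.png",c(t,205,195,75,75,8))
cv2.imwrite("pics/z3.png",c(s,355,170,80,130,4)); cv2.imwrite("pics/z4.png",c(s,125,300,60,60,8))
print(atz("top",486,295,.02),atz("top",242,232,.11),atz("scene",153,320,.02),atz("scene",397,246,.11))
for n,im in(("top",t),("scene",s)):
    hsv=cv2.cvtColor(im,cv2.COLOR_BGR2HSV); m=cv2.inRange(hsv,(5,180,100),(18,255,255))
    k,l,st,ce=cv2.connectedComponentsWithStats(m)
    for i in range(1,k):
        if st[i,4]>20: print(n,st[i],ce[i])
E
```

```text
[ 0.50741592 -0.34154203  0.02      ] [0.63902367 0.23907687 0.11      ] [ 0.51929718 -0.34201403  0.02      ] [0.65046858 0.23798038 0.11      ]
top [373 169  15  14 170] [379.74705882 175.25882353]
top [486 251   6  16  76] [488.27631579 258.17105263]
top [471 267  29  42 699] [484.85407725 291.14449213]
top [128 304  14  15 165] [134.63636364 310.83636364]
scene [509  37  12  15  60] [515.41666667  44.35      ]
scene [414 170   9   9  71] [418.         173.74647887]
scene [388 181   6  13  43] [390.3255814  185.97674419]
scene [406 186  20  14 197] [415.96954315 192.56852792]
scene [303 272  15  16 191] [309.69633508 278.82722513]
scene [295 296  31  21 510] [309.8627451  305.81176471]
scene [137 310  32  42 787] [154.75603558 325.46251588]
```

View pics/z1.png

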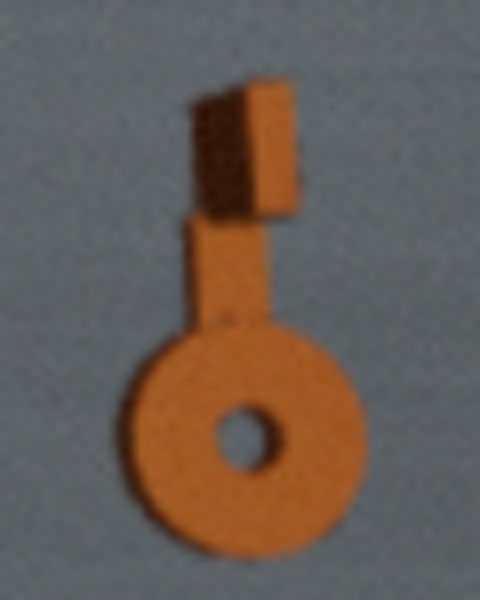

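View pics/z2.png

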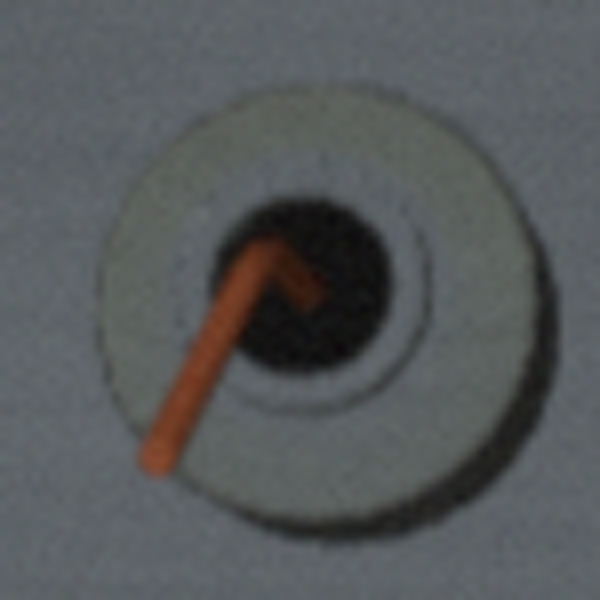

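View pics/z3.png

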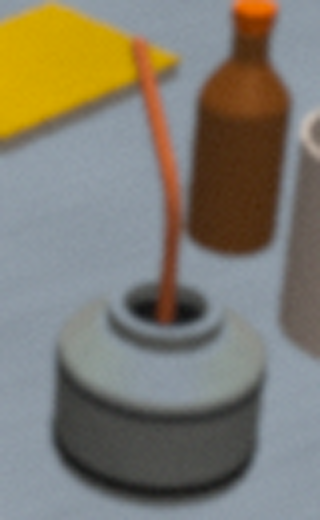

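View pics/z4.png

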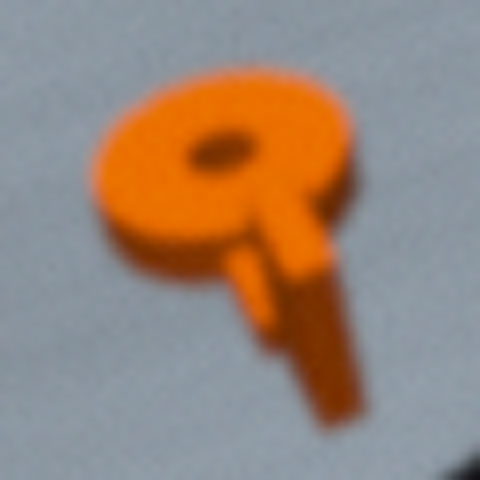

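```bash
cat > model.py <<'E'
from h import *
A=np.radians(42)
def cane(n=40):
    a=np.linspace(0,A,n); arc=np.c_[-60+60*np.cos(a),0*a,160+60*np.sin(a)]
    s=np.linspace(0,75,n)[:,None]; st=arc[-1]+s*np.array([-np.sin(A),0,np.cos(A)])
    return np.r_[arc,st]/1000
def place(P,x,y,th,z=0):
    P=np.atleast_2d(P); c,s=np.cos(th),np.sin(th); return np.c_[x+c*P[:,0]-s*P[:,1],y+s*P[:,0]+c*P[:,1],P[:,2]+z]
TIP=cane()[-1]
E
cat > fit.py <<'E'
from model import *
from scipy.optimize import least_squares
un=lambda x0,y0,k,X,Y:np.array([x0+(X+.5)/k-.5,y0+(Y+.5)/k-.5])
T=lambda X,Y:un(205,195,8,X,Y); S=lambda X,Y:un(355,170,4,X,Y); L=lambda X,Y:un(455,240,8,X,Y); M=lambda X,Y:un(125,300,8,X,Y)
cano=[("top",[0,0,.11],T(302,287)),("top",[0,0,.078],T(319,301)),("top",TIP,T(158,458)),("scene",TIP,S(141,46)),("scene",[0,0,.11],S(166,308))]
lido=[("top",[0,0,.02],L(250,439)),("scene",[0,0,.02],M(222,151)),
 ("top",[.105,0,.058],L(271,80)),("top",[.065,0,.058],L(277,216)),("scene",[.065,0,.058],M(285,197)),("scene",[.105,0,.058],M(309,270))]
for nm,o,x0 in(("can",cano,[.64,.24,2.]),("lid",lido,[.51,-.34,0])):
    for cams in(("top",),("scene",),("top","scene")):
        oo=[q for q in o if q[0] in cams]
        f=lambda p:np.concatenate([proj(n,place(P,*p))[0]-u for n,P,u in oo])
        r=least_squares(f,x0); print(nm,cams,r.x.round(4),r.fun.round(1))
    if nm=="can": C=r.x
    else: Lp=r.x
print("tip",place(TIP,*C),"grip",place([.085,0,.038],*Lp))
s=cv2.imread("pics/scene0.png");t=cv2.imread("pics/top0.png")
ang=np.linspace(0,2*np.pi,90); ci=lambda r,z:np.c_[r*np.cos(ang),r*np.sin(ang),0*ang+z]
box=lambda z:np.array([[.065,-.007,z],[.105,-.007,z],[.105,.007,z],[.065,.007,z],[.065,-.007,z]])
out=[]
for n,im,wins in(("top",t,[(455,240,60,75),(205,195,75,75)]),("scene",s,[(125,300,60,60),(355,170,80,130)])):
    for (x,y,w,h),cs in zip(wins,[[place(q,*Lp) for q in(ci(.036,.02),ci(.01,.02),box(.058))],[place(q,*C) for q in(ci(.036,.11),ci(.026,.11),ci(.065,.078),ci(.065,0),cane())]]):
        k=8 if h<100 else 4
        b=cv2.resize(im[y:y+h,x:x+w],None,fx=k,fy=k,interpolation=cv2.INTER_CUBIC)
        for q in cs: cv2.polylines(b,[np.int32(((proj(n,q)+.5-[x,y])*k-.5).round())],False,(0,255,0),1)
        out.append(cv2.resize(b,(400,300)) if 0 else b)
H=600;c=[cv2.copyMakeBorder(b,0,H-b.shape[0],0,0,0) for b in out]
cv2.imwrite("pics/ov1.png",cv2.resize(np.hstack(c[:2]),None,fx=.74,fy=.74));cv2.imwrite("pics/ov2.png",np.hstack(c[2:]))
E
python3 fit.py
```

```text
can ('top',) [ 0.6429  0.2382 -0.2087] [ 0.1 -0.1 -0.1  0.1 -0.   0. ]
can ('scene',) [ 0.6507  0.235  -0.2282] [ 0.   0.3 -0.  -0.2]
can ('top', 'scene') [ 0.6442  0.2382 -0.2183] [ 0.1 -0.7 -0.1 -0.5 -0.3 -0.7 -0.7 -1.  -0.6 -1.9]
lid ('top',) [ 0.5086 -0.341   0.0337] [-0.1  0.1 -0.1  0.   0.2 -0.1]
lid ('scene',) [ 0.5161 -0.3412  0.0296] [ 0.7  0.6 -1.6 -1.3  0.9  0.6]
lid ('top', 'scene') [ 0.5111 -0.341   0.0313] [-0.1 -1.   0.2 -0.7 -0.  -1.   0.2 -1.1 -2.1 -2.7  0.5 -0.9]
tip [[0.58015042 0.25243824 0.2558837 ]] grip [[ 0.59604098 -0.33832359  0.038     ]]
```

View overlays.

View pics/ov1.png

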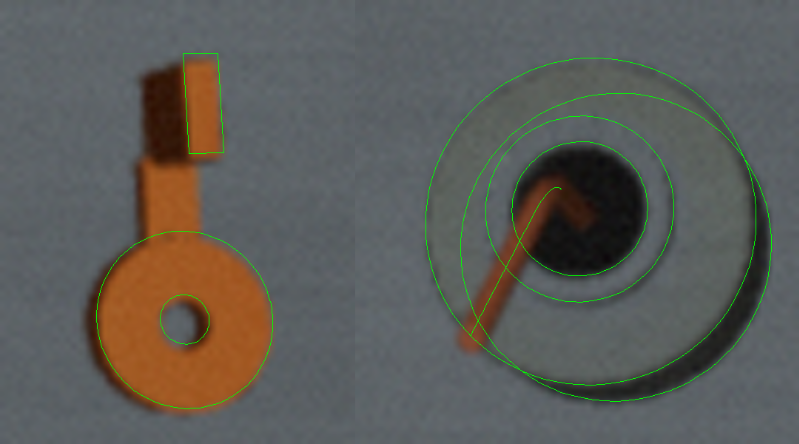

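View pics/ov2.png

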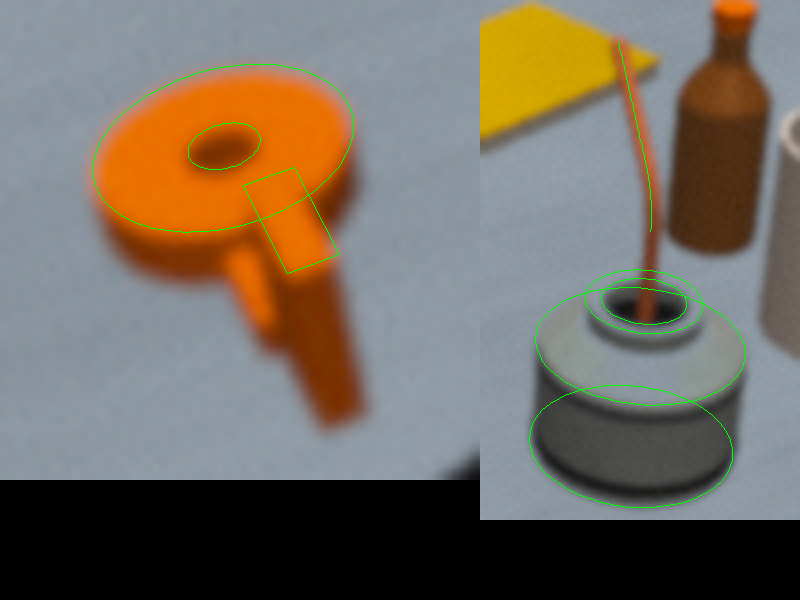

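Run:
```python
from model import *
t=cv2.imread("pics/top0.png");s=cv2.imread("pics/scene0.png")
rod=np.r_[np.c_[np.zeros(10),np.zeros(10),np.linspace(.08,.16,10)],cane()]
outs=[]
ang=np.linspace(0,2*np.pi,90); ci=lambda r,z:np.c_[r*np.cos(ang),r*np.sin(ang),0*ang+z]
for n,im,(x,y,w,h),p in(("top",t,(212,212,50,50),(.6429,.2382,-.2087)),("top",t,(212,212,50,50),(.6429,.2382,.0)),("scene",s,(370,170,50,90),(.6507,.235,-.2087))):
    k=12 if n=="top" else 6
    b=cv2.resize(im[y:y+h,x:x+w],None,fx=k,fy=k,interpolation=cv2.INTER_CUBIC)
    for e in(rod+[0,.005,0],rod-[0,.005,0],rod,ci(.026,.11),ci(.036,.11)): cv2.polylines(b,[np.int32(((proj(n,place(e,*p))+.5-[x,y])*k-.5).round())],False,(0,255,0),1)
    outs.append(b)
cv2.imwrite("pics/ov3.png",cv2.resize(np.hstack([outs[0],cv2.copyMakeBorder(outs[2],0,60,0,0,0)]),None,fx=.85,fy=.85))
hsv=cv2.cvtColor(t,cv2.COLOR_BGR2HSV);print(hsv[240,232],hsv[230,243],hsv[200,230])
m=cv2.inRange(hsv,(0,120,40),(12,255,255))[212:262,212:262]
ys,xs=np.nonzero(m);
for r in range(50):
    q=xs[ys==r]
    if len(q):print(r+212,q.min()+212,q.max()+212,end="; ")
```

```text
[  7 138  85] [  9 178  53] [ 97  22 104]
225 236 240; 226 235 241; 227 234 241; 228 234 242; 229 233 243; 230 233 244; 231 232 244; 232 232 244; 233 232 236; 234 231 235; 235 231 235; 236 230 234; 237 230 234; 238 229 233; 239 229 232; 240 228 232; 241 228 231; 242 227 231; 243 227 230; 244 226 230; 245 226 229; 246 225 229; 247 225 228; 248 224 228; 249 224 227; 250 223 227; 251 223 226; 252 223 226; 253 223 225;
```

View pics/ov3.png

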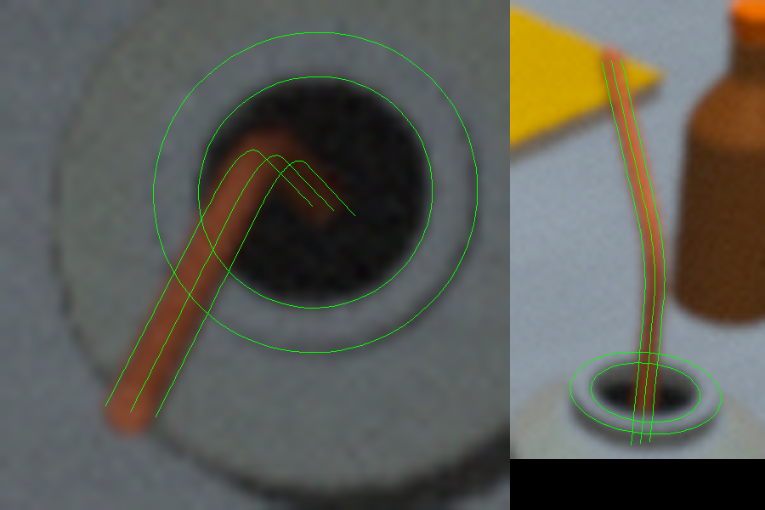

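The top camera's own fit leaves about 0.1 px residuals: can (0.643, 0.238, yaw -0.21), lid (0.509, -0.341, yaw 0.034). The scene camera puts both about 7 mm farther out in x. I'll check that against the gripper, whose pose is known, while it hovers near the lid.

>>> jog_arm([
  {"dx": 0.03,"dy": 0.028,"yaw": -0.03},
  {"dx": 0.03,"dy": 0.028,"yaw": -0.03},
  {"dx": 0.03,"dy": 0.028,"yaw": -0.03},
  {"dx": 0.03,"dy": 0.028,"yaw": -0.03},
  {"dx": 0.03,"dy": 0.028,"yaw": -0.03},
  {"dx": 0.03,"dy": 0.028,"yaw": -0.03},
  {"dx": 0.03,"dy": 0.028,"yaw": -0.03},
  {"dx": 0.03,"dy": 0.028,"yaw": -0.03},
  {"dx": 0.03,"dy": 0.028,"yaw": -0.03},
  {"dx": 0.03,"dy": 0.028,"yaw": -0.007},
], grip=0.0854)

```text
schema error: expected keys dx, dy, dz, yaw
```

>>> jog_arm([
  {"dx": 0.024,"dy": 0.024,"dz": -0.03},
  {"dx": 0.024,"dy": 0.024,"dz": -0.03},
  {"dx": 0.024,"dy": 0.024,"dz": -0.03},
  {},
  {},
  {},
])

```text
schema error: expected keys dx, dy, dz, yaw
```

Run:
```python
from model import *
o=manip.observe();print(o["clock"],o["tool_pos"],o["eef_rot"],o["qpos"],o["width"],o["ft_force"])
for n in("top","scene"):
    im=np.ascontiguousarray(manip.grab_frame(n)[:,:,::-1]); cv2.imwrite(f"pics/{n}1.png",im)
    p=proj(n,o["tool_pos"])[0];print(n,p)
    x,y=int(p[0])-45,int(p[1])-45
    b=cv2.resize(im[y:y+90,x:x+90],None,fx=6,fy=6,interpolation=cv2.INTER_CUBIC)
    cv2.circle(b,tuple(np.int32((p+.5-[x,y])*6-.5)),3,(0,255,0),-1); cv2.imwrite(f"pics/g_{n}1.png",b)
a,b=[cv2.imread(f"pics/g_{n}1.png") for n in("top","scene")]
cv2.imwrite("pics/g1.png",cv2.resize(np.hstack([a,b]),None,fx=.74,fy=.74))
```

```text
0.1 [ 0.22226615 -0.68964486  0.23049885] [ 8.08336259e-01 -5.88720651e-01 -6.02067130e-04 -3.53427566e-04] [ 1.18229529  0.60004524 -0.00254239  1.60006216  0.00180835  0.94288354
 -0.07981814] 1.0022933409295267 [ 0.07578819  0.24374951 -0.29167712]
top [702.48336532 442.52961581]Traceback (most recent call last):
  File "<stdin>", line 7, in <module>
cv2.error: OpenCV(4.12.0) /io/opencv/modules/imgproc/src/resize.cpp:4208: error: (-215:Assertion failed) !ssize.empty() in function 'resize'
```

Every row needs all four keys.

>>> jog_arm([
  {"dx": 0.03,"dy": 0.028,"dz": 0,"yaw": -0.03},
  {"dx": 0.03,"dy": 0.028,"dz": 0,"yaw": -0.03},
  {"dx": 0.03,"dy": 0.028,"dz": 0,"yaw": -0.03},
  {"dx": 0.03,"dy": 0.028,"dz": 0,"yaw": -0.03},
  {"dx": 0.03,"dy": 0.028,"dz": 0,"yaw": -0.03},
  {"dx": 0.03,"dy": 0.028,"dz": 0,"yaw": -0.03},
  {"dx": 0.03,"dy": 0.028,"dz": 0,"yaw": -0.03},
  {"dx": 0.03,"dy": 0.028,"dz": 0,"yaw": -0.03},
  {"dx": 0.03,"dy": 0.028,"dz": 0,"yaw": -0.03},
  {"dx": 0.03,"dy": 0.028,"dz": 0,"yaw": -0.007},
], grip=0.0854)

```text
clock: 0.98
tool_pos: [0.5236, -0.4084, 0.2312]
eef_rot: [0.719, -0.695, -0.0, 0.0]
ft_force: [1.8, -0.2, -0.4]
width: 0.998
```

>>> jog_arm([
  {"dx": 0.024,"dy": 0.024,"dz": -0.03,"yaw": 0},
  {"dx": 0.024,"dy": 0.024,"dz": -0.03,"yaw": 0},
  {"dx": 0.024,"dy": 0.024,"dz": -0.03,"yaw": 0},
  {"dx": 0,"dy": 0,"dz": 0,"yaw": 0},
  {"dx": 0,"dy": 0,"dz": 0,"yaw": 0},
  {"dx": 0,"dy": 0,"dz": 0,"yaw": 0},
])

```text
clock: 1.48
tool_pos: [0.5883, -0.3442, 0.1482]
eef_rot: [0.719, -0.695, -0.0, 0.0]
ft_force: [-0.6, 0.3, 0.4]
width: 0.996
```

```bash
cat > look.py <<'E'
from model import *
import sys
def look(tag,P=None,half=50,k=6):
    o=manip.observe();print(round(o["clock"],2),o["tool_pos"].round(4),o["eef_rot"].round(4),"q",o["qpos"].round(2),"w",round(o["width"],3),"F",o["ft_force"].round(1),"M",o["wrist_torque"].round(2))
    P=o["tool_pos"] if P is None else np.array(P); bs=[]
    for n in("top","scene"):
        im=np.ascontiguousarray(manip.grab_frame(n)[:,:,::-1]); cv2.imwrite(f"pics/{n}{tag}.png",im)
        p=proj(n,P)[0]; x=int(np.clip(p[0]-half,0,640-2*half));y=int(np.clip(p[1]-half,0,480-2*half)); print(n,p.round(1),"win",x,y)
        b=cv2.resize(im[y:y+2*half,x:x+2*half],(400,400),interpolation=cv2.INTER_CUBIC)
        cv2.circle(b,tuple(np.int32((p+.5-[x,y])*200/half-.5)),2,(0,255,0),-1); bs.append(b)
    cv2.imwrite(f"pics/g{tag}.png",np.hstack(bs))
if __name__=="__main__": look(sys.argv[1])
E
python3 look.py 1
```

```text
1.48 [ 0.5883 -0.3442  0.1482] [ 7.193e-01 -6.947e-01 -3.000e-04  5.000e-04] q [ 0.41  0.64  0.06  1.78 -0.05  0.73 -1.04] w 0.996 F [-0.6  0.3  0.4] M [-0.    0.05  0.03]
top [505.2 256.8] win 455 206
scene [149.9 292.3] win 99 242
```

View pics/g1.png

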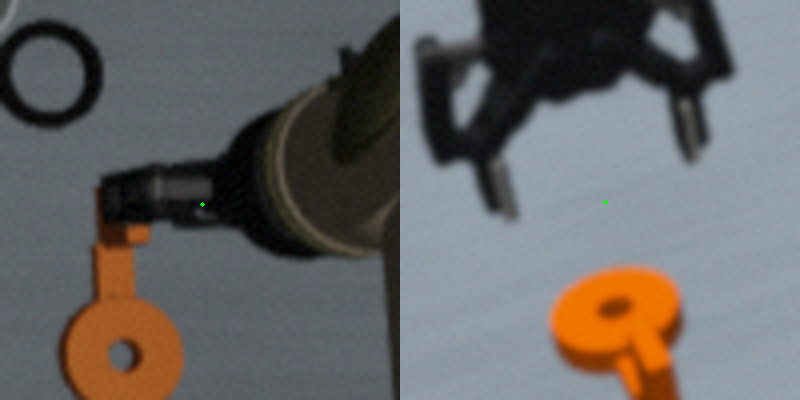

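The scene view shows both fingertips straddling the fin line, with their midpoint near pixel (149,289). That is within about 1 px of the projected point between the open tips. The cameras' x bias is the same for the lid and the can, so the relative move still holds. Next I'll descend and grip.

>>> jog_arm([
  {"dx": 0.008,"dy": 0.006,"dz": -0.025,"yaw": 0},
  {"dx": 0,"dy": 0,"dz": -0.03,"yaw": 0},
  {"dx": 0,"dy": 0,"dz": -0.03,"yaw": 0},
  {"dx": 0,"dy": 0,"dz": -0.025,"yaw": 0},
  {"dx": 0,"dy": 0,"dz": -0.015,"yaw": 0},
  {"dx": 0,"dy": 0,"dz": 0,"yaw": 0},
  {"dx": 0,"dy": 0,"dz": 0,"yaw": 0},
])

```text
clock: 2.17
tool_pos: [0.5963, -0.3388, 0.0239]
eef_rot: [0.719, -0.695, -0.0, 0.0]
ft_force: [0.3, 0.2, 1.1]
width: 1.005
```

```bash
python3 look.py 2
```

```text
2.17 [ 0.5963 -0.3388  0.0239] [ 7.188e-01 -6.952e-01 -0.000e+00  2.000e-04] q [ 0.41  0.8   0.04  1.82 -0.06  0.52 -1.05] w 1.005 F [0.3 0.2 1.1] M [-0.05 -0.03 -0.01]
top [484.5 258.2] win 434 208
scene [163.2 338.9] win 113 288
```

View pics/g2.png

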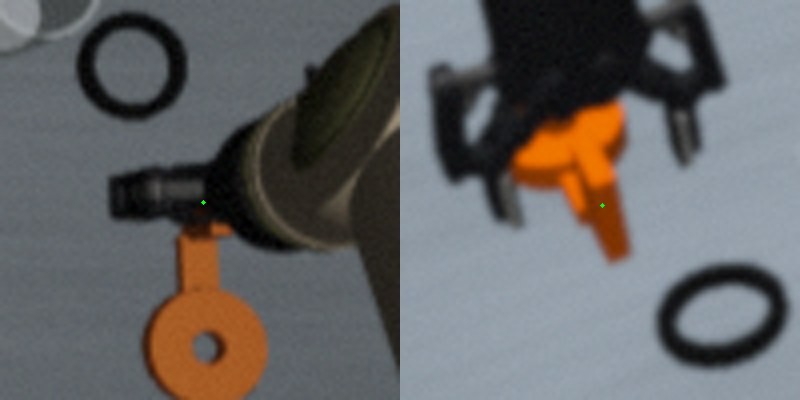

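The fin lies between the fingers. In the crop the fingers' midpoint is at (600,190), on the fin's line. I'm closing the gripper.

>>> jog_arm([
  {"dx": 0,"dy": 0,"dz": 0,"yaw": 0},
  {"dx": 0,"dy": 0,"dz": 0,"yaw": 0},
  {"dx": 0,"dy": 0,"dz": 0,"yaw": 0},
  {"dx": 0,"dy": 0,"dz": 0,"yaw": 0},
  {"dx": 0,"dy": 0,"dz": 0,"yaw": 0},
  {"dx": 0,"dy": 0,"dz": 0,"yaw": 0},
  {"dx": 0,"dy": 0,"dz": 0,"yaw": 0},
  {"dx": 0,"dy": 0,"dz": 0,"yaw": 0},
], grip=0)

```text
clock: 2.93
tool_pos: [0.5969, -0.338, 0.0238]
eef_rot: [0.719, -0.695, 0.0, -0.0]
ft_force: [0.1, 0.5, 5.3]
width: 0.159
```

>>> jog_arm([
  {"dx": 0,"dy": 0,"dz": 0.01,"yaw": 0},
  {"dx": 0,"dy": 0,"dz": 0.02,"yaw": 0},
  {"dx": 0,"dy": 0,"dz": 0.03,"yaw": 0},
  {"dx": 0,"dy": 0,"dz": 0.03,"yaw": 0},
  {"dx": 0,"dy": 0,"dz": 0.02,"yaw": 0},
  {"dx": 0,"dy": 0,"dz": 0,"yaw": 0},
  {"dx": 0,"dy": 0,"dz": 0,"yaw": 0},
])

```text
clock: 3.52
tool_pos: [0.597, -0.3379, 0.1349]
eef_rot: [0.719, -0.695, 0.001, -0.0]
ft_force: [0.4, 0.3, -2.2]
width: 0.153
```

```bash
python3 look.py 3
```

```text
3.52 [ 0.597  -0.3379  0.1349] [ 7.193e-01 -6.947e-01  1.000e-03 -4.000e-04] q [ 0.4   0.66  0.06  1.78 -0.05  0.71 -1.05] w 0.153 F [ 0.4  0.3 -2.2] M [ 0.01 -0.13 -0.02]
top [500.1 253.4] win 450 203
scene [155.2 298.8] win 105 248
```

View pics/g3.png

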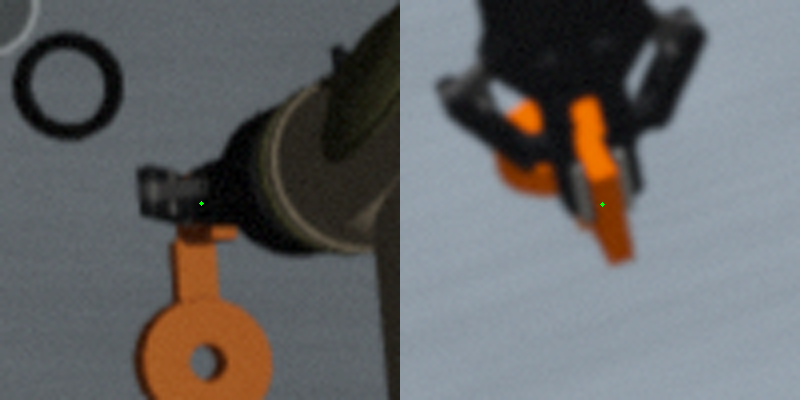

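```bash
cat > tilt.py <<'E'
from model import *
import sys
# fit ellipse of orange disc top in top view -> hole centre, and scene fin; compare tilts
def lidpts(gx,gy,gz,yaw,t,gl=.085,gh=.038):
    """world pts of lid when point (gl,0,gh) of lid is at g, lid x raised by t"""
    def f(P):
        P=np.atleast_2d(P)-[gl,0,gh]; X=P[:,0]*np.cos(t)-P[:,2]*np.sin(t); Z=P[:,0]*np.sin(t)+P[:,2]*np.cos(t)
        return place(np.c_[X,P[:,1],Z],gx,gy,yaw,gz)
    return f
ang=np.linspace(0,2*np.pi,90); ci=lambda r,z:np.c_[r*np.cos(ang),r*np.sin(ang),0*ang+z]
box=lambda z:np.array([[.065,-.007,z],[.105,-.007,z],[.105,.007,z],[.065,.007,z],[.065,-.007,z]])
end=np.array([[.105,-.007,.058],[.105,.007,.058],[.105,.007,0],[.105,-.007,0],[.105,-.007,.058]])
def overlay(tag,f,wins,out,rodp=None,col=(0,255,0)):
    bs=[]
    for n,(x,y,w) in wins.items():
        im=cv2.imread(f"pics/{n}{tag}.png")[y:y+w,x:x+w]; k=400/w
        b=cv2.resize(im,(400,400),interpolation=cv2.INTER_CUBIC)
        cs=[f(q) for q in(ci(.036,.02),ci(.01,.02),box(.058),end)]
        if rodp: cs.append(place(cane(),*rodp))
        for q in cs: cv2.polylines(b,[np.int32(((proj(n,q)+.5-[x,y])*k-.5).round())],False,col,1)
        bs.append(b)
    cv2.imwrite(out,np.hstack(bs))
E
python3 - <<'E'
from tilt import *
g=[.597,-.338,.1349+.019]
for t in(0,.1,.2):
    f=lidpts(*g,.0337,t,gl=.0875,gh=.042); print(t,proj("top",f([0,0,.02])),proj("scene",f([[.105,0,.058],[.105,0,0]])).round(1).tolist())
overlay(3,lidpts(*g,.0337,0,gl=.0875,gh=.042),{"top":(450,203,100),"scene":(105,248,100)},"pics/o3.png")
E
```

```text
0 [[502.10995337 293.03196304]] [[154.8, 289.9], [159.5, 312.3]]
0.1 [[500.66296585 291.93018608]] [[154.4, 288.8], [159.9, 312.7]]
0.2 [[499.26217987 290.46059317]] [[154.0, 287.7], [160.3, 312.9]]
```

View pics/o3.png

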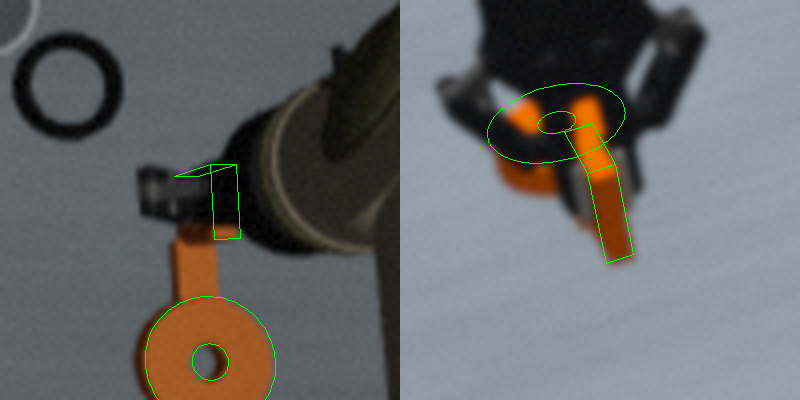

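The lid is held level and square, and gravity does not make it pivot in the grip. A level lid cannot pass the 42° slope: 20·tan42° + 10/cos42° ≈ 31 mm, against the 20 mm hole. It has to be tilted about 18–24° about the jaw axis.

I'll get that tilt by turning the fin to the can's -x side, putting the disc's leading edge under the sloping cane and raising the gripper. After that I'll turn the lid round and thread it with the fin toward +x.

>>> jog_arm([
  {"dx": -0.006,"dy": 0.01,"dz": 0.015,"yaw": 0.06},
  {"dx": -0.006,"dy": 0.018,"dz": 0.015,"yaw": 0.12},
  {"dx": -0.006,"dy": 0.018,"dz": 0.015,"yaw": 0.12},
  {"dx": -0.006,"dy": 0.018,"dz": 0.015,"yaw": 0.12},
  {"dx": -0.006,"dy": 0.018,"dz": 0.015,"yaw": 0.12},
  {"dx": -0.006,"dy": 0.018,"dz": 0.015,"yaw": 0.12},
  {"dx": -0.006,"dy": 0.018,"dz": 0.015,"yaw": 0.12},
  {"dx": -0.006,"dy": 0.018,"dz": 0,"yaw": 0.12},
  {"dx": -0.006,"dy": 0.018,"dz": 0,"yaw": 0.12},
  {"dx": -0.006,"dy": 0.018,"dz": 0,"yaw": 0.12},
])

```text
clock: 4.45
tool_pos: [0.5355, -0.1648, 0.2373]
eef_rot: [0.981, -0.194, -0.001, -0.0]
ft_force: [1.1, 0.2, -1.6]
width: 0.154
```

>>> jog_arm([
  {"dx": -0.006,"dy": 0.018,"dz": 0,"yaw": 0.12},
  {"dx": -0.006,"dy": 0.018,"dz": 0,"yaw": 0.12},
  {"dx": -0.006,"dy": 0.018,"dz": 0,"yaw": 0.12},
  {"dx": -0.006,"dy": 0.018,"dz": 0,"yaw": 0.12},
  {"dx": -0.006,"dy": 0.018,"dz": 0,"yaw": 0.12},
  {"dx": -0.006,"dy": 0.018,"dz": 0,"yaw": 0.12},
  {"dx": -0.006,"dy": 0.018,"dz": 0,"yaw": 0.12},
  {"dx": -0.006,"dy": 0.018,"dz": 0,"yaw": 0.12},
  {"dx": -0.006,"dy": 0.018,"dz": 0,"yaw": 0.12},
  {"dx": -0.006,"dy": 0.018,"dz": 0,"yaw": 0.12},
])

```text
clock: 5.28
tool_pos: [0.4753, 0.0148, 0.2372]
eef_rot: [0.919, 0.394, -0.001, -0.001]
ft_force: [0.2, 0.3, -0.6]
width: 0.157
```

Run:
```python
from model import *
from scipy.spatial.transform import Rotation as R
o=manip.observe();x=R.from_quat(o["eef_rot"]).as_matrix()[:,0];print(o["clock"],o["tool_pos"],np.arctan2(x[1],x[0]),"lid yaw",np.arctan2(x[1],x[0])+np.pi/2,o["qpos"].round(2),o["ft_force"],o["width"])
```

```text
5.2833 [0.47534096 0.01482932 0.23724315] 0.8100264200871836 lid yaw 2.38082274688208 [ 0.34  0.35 -0.64  2.12  0.3   0.76  0.32] [ 0.19069524  0.2734265  -0.61123196] 0.15730497972188853
```

>>> jog_arm([
  {"dx": 0,"dy": 0.022,"dz": -0.006,"yaw": 0.1},
  {"dx": 0,"dy": 0.026,"dz": -0.006,"yaw": 0.1},
  {"dx": 0,"dy": 0.03,"dz": -0.007,"yaw": 0.1},
  {"dx": 0,"dy": 0.03,"dz": 0,"yaw": 0.1},
  {"dx": 0,"dy": 0.03,"dz": 0,"yaw": 0.1},
  {"dx": 0,"dy": 0.03,"dz": 0,"yaw": 0.052},
  {"dx": 0,"dy": 0.03,"dz": 0,"yaw": 0},
  {"dx": 0,"dy": 0.03,"dz": 0,"yaw": 0},
  {"dx": 0,"dy": 0.02,"dz": 0,"yaw": 0},
  {"dx": 0,"dy": 0.011,"dz": 0,"yaw": 0},
])

```text
clock: 6.12
tool_pos: [0.4755, 0.2759, 0.2183]
eef_rot: [0.778, 0.628, -0.001, -0.001]
ft_force: [0.4, 0.1, -1.0]
width: 0.153
```

>>> jog_arm([
  {"dx": 0,"dy": 0,"dz": 0,"yaw": 0},
  {"dx": 0,"dy": 0,"dz": 0,"yaw": 0},
])

```text
clock: 6.28
tool_pos: [0.4761, 0.2723, 0.2185]
eef_rot: [0.779, 0.627, -0.001, -0.0]
ft_force: [-0.0, -0.5, -1.5]
width: 0.156
```

Run:
```python
from tilt import *
from look import look
from scipy.spatial.transform import Rotation as R
look(4,[.56,.25,.22])
o=manip.observe();x=R.from_quat(o["eef_rot"]).as_matrix()[:,0];y=np.arctan2(x[1],x[0])+np.pi/2;print(y)
g=o["tool_pos"]+[0,0,.019]
C=(.643,.238,-.209)
d=o["tool_pos"][:2]-C[:2];print("w,v",d@[-np.cos(-.209),-np.sin(-.209)],d@[-np.sin(-.209),np.cos(-.209)])
overlay(4,lidpts(*g,y,0,gl=.0875,gh=.042),{"top":(180,180,120),"scene":(340,150,120)},"pics/o4.png",C)
```

```text
6.28 [0.4761 0.2723 0.2185] [ 0.7786  0.6275 -0.0012 -0.    ] q [-0.09  0.5  -0.75  1.99  0.46  0.83  0.26] w 0.156 F [-0.  -0.5 -1.5] M [0.02 0.09 0.05]
top [227.9 262.8] win 177 212
scene [382.5 190.3] win 332 140
2.925314618097448
w,v 0.1696882973007819 -0.0020606229277590365
```

View pics/o4.png

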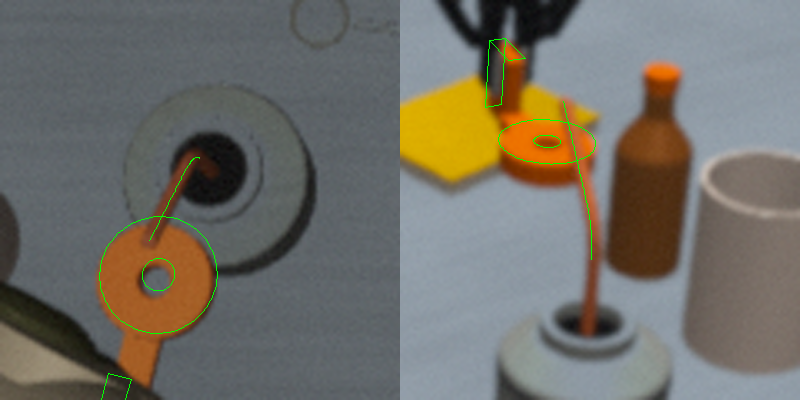

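In the top view the disc at crop (156,275) lies in line with the cane, its leading edge just short of the cane's underside. The models agree with the picture to about 1 px. Now I'll push in and up to pivot the lid in the grip, starting with half the stroke.

>>> jog_arm([
  {"dx": 0.002,"dy": 0.0006,"dz": 0.005,"yaw": 0},
  {"dx": 0.002,"dy": 0.0006,"dz": 0.005,"yaw": 0},
  {"dx": 0.002,"dy": 0,"dz": 0.005,"yaw": 0},
  {"dx": 0.002,"dy": 0,"dz": 0.005,"yaw": 0},
  {"dx": 0.002,"dy": -0.0004,"dz": 0.005,"yaw": 0},
])

```text
clock: 6.8
tool_pos: [0.4858, 0.2734, 0.2448]
eef_rot: [0.779, 0.627, -0.001, -0.0]
ft_force: [-5.4, 0.1, -4.3]
width: 0.155
```

>>> jog_arm([
  {"dx": 0,"dy": 0,"dz": 0,"yaw": 0},
])

```text
clock: 6.88
tool_pos: [0.4867, 0.2737, 0.2453]
eef_rot: [0.779, 0.627, -0.0, 0.0]
ft_force: [-2.7, 1.1, -4.3]
width: 0.156
```

```bash
cat > see.py <<'E'
from tilt import *
from look import look
from scipy.spatial.transform import Rotation as R
import sys
C=(.643,.238,-.209)
def see(tag,t=0,wins={"top":(180,180,120),"scene":(340,150,120)},gl=.0875,gh=.042):
    look(tag,[.56,.25,.22])
    o=manip.observe();x=R.from_quat(o["eef_rot"]).as_matrix()[:,0];y=np.arctan2(x[1],x[0])+np.pi/2
    d=o["tool_pos"][:2]-C[:2];print("lidyaw",y.round(4),"u,v",d@[np.cos(C[2]),np.sin(C[2])],d@[-np.sin(C[2]),np.cos(C[2])],"zG",o["tool_pos"][2]+.019)
    overlay(tag,lidpts(*(o["tool_pos"]+[0,0,.019]),y,np.radians(t),gl=gl,gh=gh),wins,f"pics/o{tag}.png",C)
if __name__=="__main__": see(sys.argv[1],float(sys.argv[2]))
E
python3 see.py 5 9
```

```text
6.88 [0.4867 0.2737 0.2453] [ 7.79e-01  6.27e-01 -0.00e+00  1.00e-04] q [-0.07  0.48 -0.77  1.94  0.42  0.89  0.3 ] w 0.156 F [-2.7  1.1 -4.3] M [ 0.06  1.05 -0.11]
top [227.9 262.8] win 177 212
scene [382.5 190.3] win 332 140
lidyaw 2.9266 u,v -0.16025290971895953 0.002611626754010515 zG 0.26372326620361997
```

View pics/o5.png

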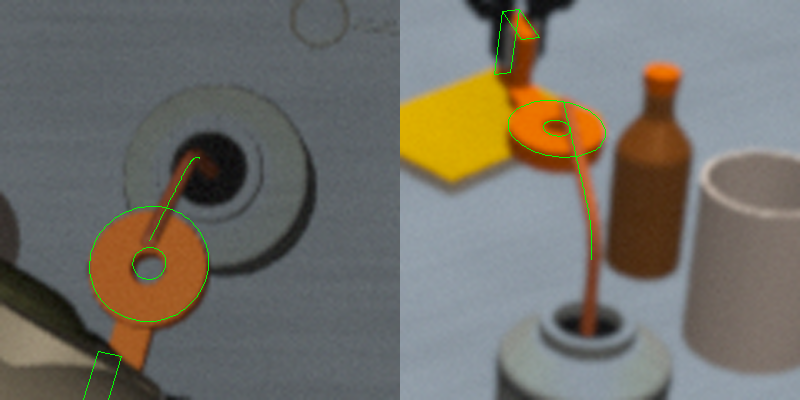

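Contact is about 5 N, and the lid is already pivoting at about 1 Nm; the 9° overlay matches the disc in the top view. I'll continue to about 22°.

>>> jog_arm([
  {"dx": 0.002,"dy": -0.001,"dz": 0.005,"yaw": 0},
  {"dx": 0.002,"dy": -0.001,"dz": 0.005,"yaw": 0},
  {"dx": 0.002,"dy": -0.001,"dz": 0.005,"yaw": 0},
  {"dx": 0.002,"dy": -0.0006,"dz": 0.005,"yaw": 0},
  {"dx": 0.002,"dy": -0.0006,"dz": 0.005,"yaw": 0},
  {"dx": 0,"dy": 0,"dz": 0.005,"yaw": 0},
  {"dx": 0,"dy": 0,"dz": 0,"yaw": 0},
  {"dx": 0,"dy": 0,"dz": 0,"yaw": 0},
])

```text
clock: 7.65
tool_pos: [0.4971, 0.2697, 0.275]
eef_rot: [0.779, 0.627, 0.001, 0.0]
ft_force: [-1.3, 1.2, -1.9]
width: 0.158
```

```bash
python3 see.py 6 22
```

```text
7.65 [0.4971 0.2697 0.275 ] [7.789e-01 6.271e-01 5.000e-04 4.000e-04] q [-0.04  0.46 -0.79  1.89  0.39  0.96  0.35] w 0.158 F [-1.3  1.2 -1.9] M [0.1  0.37 0.01]
top [227.9 262.8] win 177 212
scene [382.5 190.3] win 332 140
lidyaw 2.9266 u,v -0.14930540754535065 0.000706564288613988 zG 0.2937179626551218
```

View pics/o6.png

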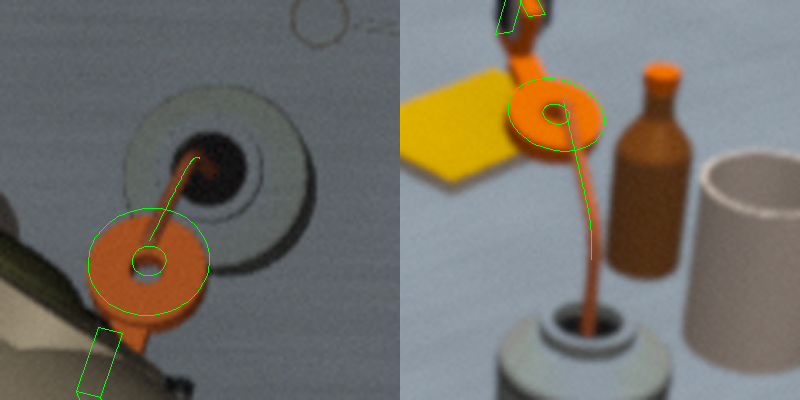

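The tilt is now about 23° by both the overlay and the contact geometry, with little residual force. I'll back out, rise clear of the cane and turn the lid round so the fin points along the can's +x.

>>> jog_arm([
  {"dx": -0.01,"dy": 0.002,"dz": -0.004,"yaw": 0},
  {"dx": -0.015,"dy": 0.003,"dz": 0,"yaw": 0},
  {"dx": -0.015,"dy": 0.003,"dz": 0.01,"yaw": 0},
  {"dx": 0,"dy": 0,"dz": 0.025,"yaw": 0},
  {"dx": 0,"dy": 0,"dz": 0.03,"yaw": -0.06},
  {"dx": 0,"dy": 0,"dz": 0.025,"yaw": -0.12},
  {"dx": 0.005,"dy": 0,"dz": 0,"yaw": -0.12},
  {"dx": 0.007,"dy": -0.001,"dz": 0,"yaw": -0.12},
  {"dx": 0.007,"dy": -0.001,"dz": 0,"yaw": -0.12},
  {"dx": 0.007,"dy": -0.001,"dz": 0,"yaw": -0.12},
])

```text
clock: 8.58
tool_pos: [0.4814, 0.2752, 0.3606]
eef_rot: [0.941, 0.339, 0.0, 0.0]
ft_force: [0.1, 0.6, -2.2]
width: 0.156
```

>>> jog_arm([
  {"dx": 0.007,"dy": -0.001,"dz": 0,"yaw": -0.12},
  {"dx": 0.007,"dy": -0.001,"dz": 0,"yaw": -0.12},
  {"dx": 0.007,"dy": -0.001,"dz": 0,"yaw": -0.12},
  {"dx": 0.007,"dy": -0.001,"dz": 0,"yaw": -0.12},
  {"dx": 0.007,"dy": -0.001,"dz": 0,"yaw": -0.12},
  {"dx": 0.007,"dy": -0.001,"dz": 0,"yaw": -0.12},
  {"dx": 0.007,"dy": -0.001,"dz": 0,"yaw": -0.12},
  {"dx": 0.007,"dy": -0.002,"dz": 0,"yaw": -0.12},
  {"dx": 0.007,"dy": -0.002,"dz": 0,"yaw": -0.12},
  {"dx": 0.007,"dy": -0.002,"dz": 0,"yaw": -0.12},
])

```text
clock: 9.42
tool_pos: [0.5514, 0.2625, 0.3603]
eef_rot: [0.968, -0.252, -0.0, -0.0]
ft_force: [0.5, -0.5, -1.8]
width: 0.154
```

>>> jog_arm([
  {"dx": 0.007,"dy": -0.002,"dz": 0,"yaw": -0.12},
  {"dx": 0.007,"dy": -0.002,"dz": 0,"yaw": -0.12},
  {"dx": 0.007,"dy": -0.002,"dz": 0,"yaw": -0.12},
  {"dx": 0.007,"dy": -0.002,"dz": 0,"yaw": -0.12},
  {"dx": 0.007,"dy": -0.002,"dz": 0,"yaw": -0.12},
  {"dx": 0.007,"dy": -0.002,"dz": 0,"yaw": -0.12},
  {"dx": 0.007,"dy": -0.002,"dz": 0,"yaw": -0.12},
  {"dx": 0.007,"dy": -0.002,"dz": 0,"yaw": -0.12},
  {"dx": 0,"dy": 0,"dz": 0,"yaw": -0.12},
  {"dx": 0,"dy": 0,"dz": 0,"yaw": 0},
])

```text
clock: 10.25
tool_pos: [0.6075, 0.2466, 0.3601]
eef_rot: [-0.701, 0.713, 0.0, -0.0]
ft_force: [0.2, -0.2, -1.8]
width: 0.159
```

```bash
python3 see.py 7 23
```

```text
10.25 [0.6075 0.2466 0.3601] [-7.008e-01  7.134e-01  2.000e-04 -1.000e-04] q [-0.39  0.41 -0.11  1.61  0.05  1.13 -2.11] w 0.159 F [ 0.2 -0.2 -1.8] M [-0.03 -0.06 -0.01]
top [227.9 262.8] win 177 212
scene [382.5 190.3] win 332 140
lidyaw -0.0078 u,v -0.03659050710938372 0.0011135482098307001 zG 0.37931189176427677
```

View pics/o7.png

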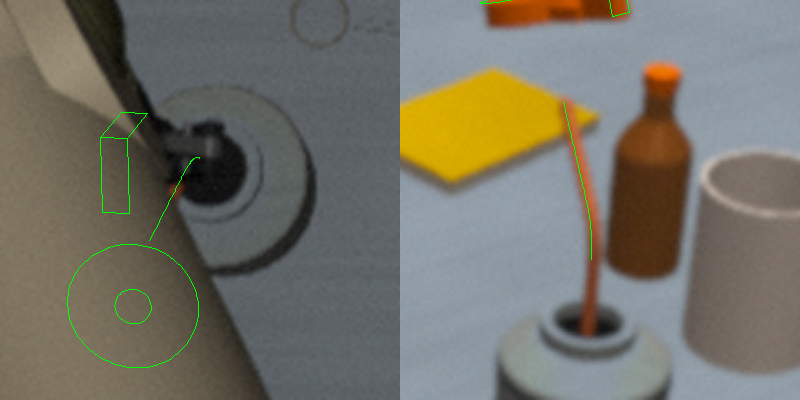

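>>> jog_arm([
  {"dx": 0.009,"dy": -0.003,"dz": -0.007,"yaw": -0.1},
  {"dx": 0.009,"dy": -0.003,"dz": -0.007,"yaw": -0.1},
  {"dx": 0,"dy": 0,"dz": -0.006,"yaw": 0},
  {"dx": 0,"dy": 0,"dz": 0,"yaw": 0},
  {"dx": 0,"dy": 0,"dz": 0,"yaw": 0},
])

```text
clock: 10.77
tool_pos: [0.6257, 0.2403, 0.3401]
eef_rot: [-0.63, 0.777, 0.0, -0.001]
ft_force: [-0.9, 0.4, -1.7]
width: 0.155
```

Run:
```python
from see import see
see(8,23,{"top":(180,180,120),"scene":(320,90,120)})
```

```text
10.77 [0.6257 0.2403 0.3401] [-6.300e-01  7.766e-01  4.000e-04 -5.000e-04] q [-0.41  0.44 -0.07  1.6   0.03  1.1  -2.26] w 0.155 F [-0.9  0.4 -1.7] M [ 0.01 -0.11 -0.03]
top [227.9 262.8] win 177 212
scene [382.5 190.3] win 332 140
lidyaw -0.2095 u,v -0.0169833947108626 -0.0012563175360710416 zG 0.35991939427738917
```

View pics/o8.png

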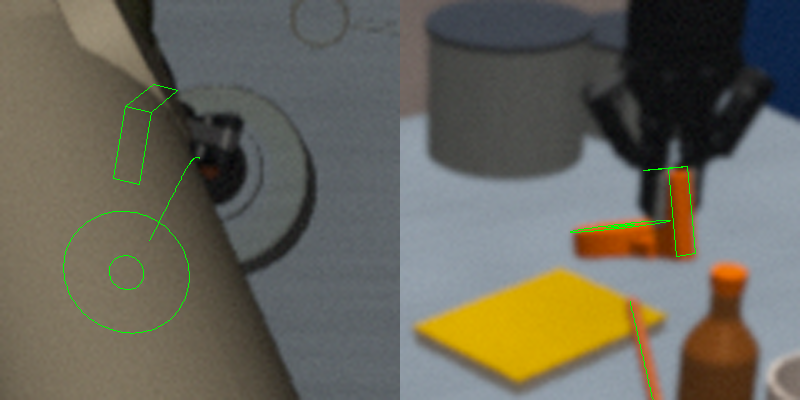

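The scene view shows the lid edge-on at crop (625,242), matching the 23° overlay, with the cane tip at (632,300) beneath it. I'll move down onto the cane axis, stopping with the cap just at the hole's mouth.

>>> jog_arm([
  {"dx": 0,"dy": 0.001,"dz": -0.009,"yaw": 0},
  {"dx": 0,"dy": 0,"dz": -0.008,"yaw": 0},
  {"dx": 0.004,"dy": -0.0008,"dz": -0.0045,"yaw": 0},
  {"dx": 0.004,"dy": -0.0008,"dz": -0.0045,"yaw": 0},
  {"dx": 0.004,"dy": -0.0008,"dz": -0.0045,"yaw": 0},
  {"dx": 0,"dy": 0,"dz": 0,"yaw": 0},
  {"dx": 0,"dy": 0,"dz": 0,"yaw": 0},
])

```text
clock: 11.45
tool_pos: [0.6389, 0.2381, 0.3094]
eef_rot: [-0.628, 0.778, 0.0, -0.0]
ft_force: [0.1, -0.5, -1.7]
width: 0.154
```

Run:
```python
from see import see
see(9,23,{"top":(180,180,120),"scene":(350,130,80)})
```

```text
11.45 [0.6389 0.2381 0.3094] [-6.277e-01  7.784e-01  1.000e-04 -4.000e-04] q [-0.4   0.48 -0.06  1.62  0.03  1.05 -2.26] w 0.154 F [ 0.1 -0.5 -1.7] M [-0.04 -0.08  0.03]
top [227.9 262.8] win 177 212
scene [382.5 190.3] win 332 140
lidyaw -0.2132 u,v -0.004269417326377915 -0.00045756976772412186 zG 0.32909778257877265
```

View pics/o9.png

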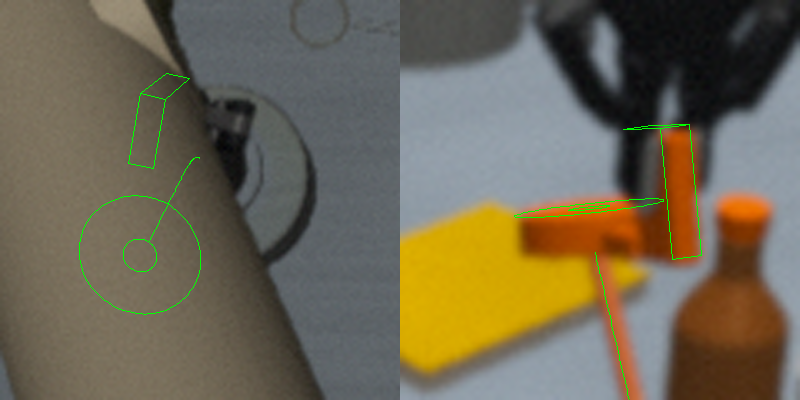

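The cane enters under the disc at crop (600,255) and there is no contact force. I'll slide down along the slope.

>>> jog_arm([
  {"dx": 0.004,"dy": -0.0006,"dz": -0.0045,"yaw": 0},
  {"dx": 0.004,"dy": -0.0006,"dz": -0.0045,"yaw": 0},
  {"dx": 0.004,"dy": -0.0008,"dz": -0.0045,"yaw": 0},
])

```text
clock: 11.8
tool_pos: [0.651, 0.2364, 0.2962]
eef_rot: [-0.628, 0.778, -0.0, 0.0]
ft_force: [0.2, -0.6, -2.2]
width: 0.158
```

>>> jog_arm([
  {"dx": 0.004,"dy": -0.0008,"dz": -0.0045,"yaw": 0.001},
  {"dx": 0.004,"dy": -0.0008,"dz": -0.0045,"yaw": 0.001},
  {"dx": 0,"dy": 0,"dz": 0,"yaw": 0},
])

```text
clock: 12.05
tool_pos: [0.6589, 0.2342, 0.2857]
eef_rot: [-0.629, 0.778, 0.0, -0.001]
ft_force: [-0.5, -0.3, -4.8]
width: 0.158
```

Run:
```python
from see import see
see(10,23,{"top":(180,180,120),"scene":(350,130,80)})
```

```text
12.05 [0.6589 0.2342 0.2857] [-6.285e-01  7.778e-01  1.000e-04 -1.000e-03] q [-0.38  0.52 -0.06  1.6   0.04  1.02 -2.24] w 0.158 F [-0.5 -0.3 -4.8] M [-0.01 -0.12  0.02]
top [227.9 262.8] win 177 212
scene [382.5 190.3] win 332 140
lidyaw -0.2113 u,v 0.015873964539341208 -0.00031795798375410547 zG 0.30545029149331093
```

View pics/o10.png

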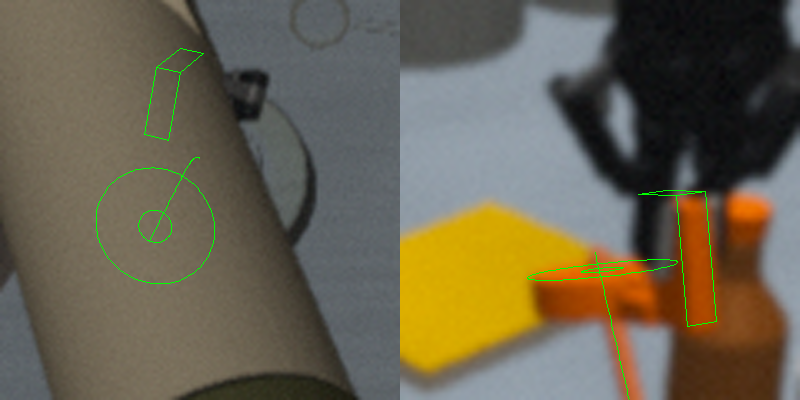

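The lid is threaded: the cane's tip shows above the disc at crop (597,253), and forces are small. I'll continue down the slope.

>>> jog_arm([
  {"dx": 0.0036,"dy": -0.0007,"dz": -0.0041,"yaw": 0},
  {"dx": 0.0036,"dy": -0.0007,"dz": -0.0041,"yaw": 0},
  {"dx": 0.0036,"dy": -0.0007,"dz": -0.0041,"yaw": 0},
  {"dx": 0.0036,"dy": -0.0007,"dz": -0.0041,"yaw": 0},
  {"dx": 0.0036,"dy": -0.0007,"dz": -0.0041,"yaw": 0},
])

```text
clock: 12.57
tool_pos: [0.6763, 0.2315, 0.2664]
eef_rot: [-0.629, 0.778, 0.0, -0.0]
ft_force: [-5.0, 0.7, -3.7]
width: 0.157
```

>>> jog_arm([
  {"dx": 0.0036,"dy": -0.0008,"dz": -0.0041,"yaw": 0},
  {"dx": 0.0036,"dy": -0.0008,"dz": -0.0041,"yaw": 0},
  {"dx": 0.0036,"dy": -0.0008,"dz": -0.0041,"yaw": 0},
  {"dx": 0,"dy": 0,"dz": 0,"yaw": 0},
])

```text
clock: 12.9
tool_pos: [0.688, 0.2283, 0.2532]
eef_rot: [-0.629, 0.778, -0.0, -0.001]
ft_force: [-1.6, -0.0, -7.9]
width: 0.151
```

Run:
```python
from see import see
see(11,23,{"top":(180,180,120),"scene":(355,160,80)})
```

```text
12.9 [0.688  0.2283 0.2532] [-6.285e-01  7.778e-01 -1.000e-04 -5.000e-04] q [-0.36  0.58 -0.06  1.57  0.04  0.99 -2.22] w 0.151 F [-1.6 -0.  -7.9] M [-0.01 -0.1   0.01]
top [227.9 262.8] win 177 212
scene [382.5 190.3] win 332 140
lidyaw -0.2114 u,v 0.04560315341387498 -0.00010389445170376851 zG 0.27280598855687666
```

View pics/o11.png

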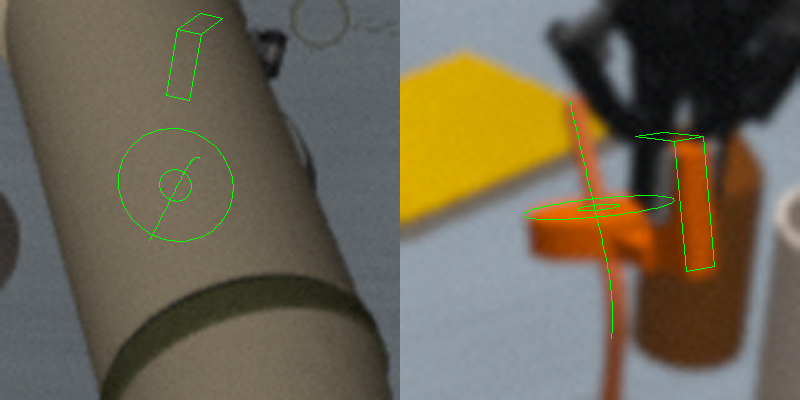

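Tracking is good: the disc is at the bend's start, and forces stay under 8 N. Now round the bend.

>>> jog_arm([
  {"dx": 0.0034,"dy": -0.0007,"dz": -0.0045,"yaw": 0},
  {"dx": 0.003,"dy": -0.0006,"dz": -0.0045,"yaw": 0},
  {"dx": 0.0036,"dy": -0.0008,"dz": -0.005,"yaw": 0},
  {"dx": 0.0036,"dy": -0.0008,"dz": -0.005,"yaw": 0},
])

```text
clock: 13.33
tool_pos: [0.7023, 0.2258, 0.236]
eef_rot: [-0.629, 0.778, -0.001, 0.001]
ft_force: [0.3, 0.4, -1.2]
width: 0.154
```

>>> jog_arm([
  {"dx": 0.0022,"dy": -0.0004,"dz": -0.0048,"yaw": 0},
  {"dx": 0.0022,"dy": -0.0005,"dz": -0.0048,"yaw": 0},
  {"dx": 0,"dy": 0,"dz": 0,"yaw": 0},
])

```text
clock: 13.58
tool_pos: [0.7059, 0.2245, 0.2249]
eef_rot: [-0.628, 0.778, -0.0, -0.0]
ft_force: [-0.2, -0.3, -1.6]
width: 0.153
```

Run:
```python
from see import see
see(12,23,{"top":(180,180,120),"scene":(355,170,80)})
```

```text
13.58 [0.7059 0.2245 0.2249] [-6.284e-01  7.779e-01 -1.000e-04 -3.000e-04] q [-0.35  0.63 -0.06  1.56  0.04  0.96 -2.2 ] w 0.153 F [-0.2 -0.3 -1.6] M [-0.01 -0.05 -0.02]
top [227.9 262.8] win 177 212
scene [382.5 190.3] win 332 140
lidyaw -0.2114 u,v 0.06396794392653578 0.00023626912218510703 zG 0.2448944126656153
```

View pics/o12.png

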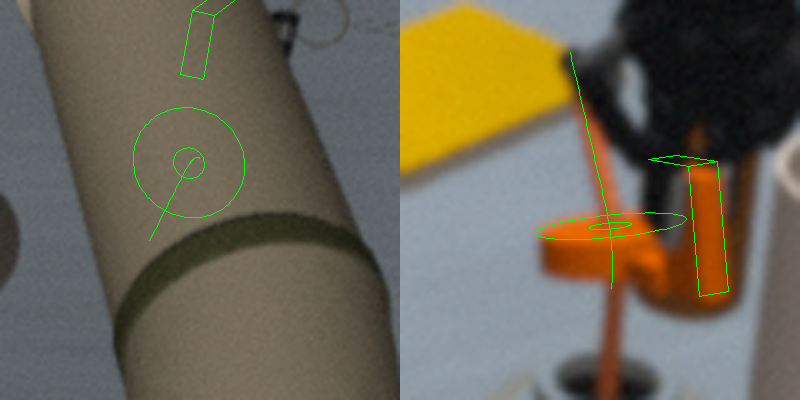

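Contact-free, with only the lid's weight on the wrist. I'll go on down the vertical part.

>>> jog_arm([
  {"dx": 0.0016,"dy": -0.0005,"dz": -0.005,"yaw": 0},
  {"dx": 0.0014,"dy": -0.0004,"dz": -0.005,"yaw": 0},
  {"dx": 0.0006,"dy": -0.0001,"dz": -0.005,"yaw": 0},
  {"dx": 0.0004,"dy": -0.0001,"dz": -0.005,"yaw": 0},
])

```text
clock: 14.02
tool_pos: [0.7095, 0.2239, 0.2055]
eef_rot: [-0.629, 0.778, 0.0, -0.0]
ft_force: [-0.1, -0.5, -0.9]
width: 0.156
```

>>> jog_arm([
  {"dx": 0,"dy": 0,"dz": -0.005,"yaw": 0},
  {"dx": 0,"dy": 0,"dz": -0.005,"yaw": 0},
  {"dx": 0,"dy": 0,"dz": 0,"yaw": 0},
])

```text
clock: 14.27
tool_pos: [0.709, 0.2238, 0.1946]
eef_rot: [-0.629, 0.778, 0.0, -0.001]
ft_force: [-0.0, 0.4, -1.2]
width: 0.157
```

Run:
```python
from see import see
see(13,23,{"top":(180,180,120),"scene":(355,180,80)})
```

```text
14.27 [0.709  0.2238 0.1946] [-6.287e-01  7.777e-01  2.000e-04 -7.000e-04] q [-0.35  0.66 -0.06  1.58  0.04  0.91 -2.2 ] w 0.157 F [-0.   0.4 -1.2] M [-0.05 -0.32 -0.03]
top [227.9 262.8] win 177 212
scene [382.5 190.3] win 332 140
lidyaw -0.2112 u,v 0.0678309055247889 1.5578233298494044e-05 zG 0.2147771820881807
```

View pics/o13.png

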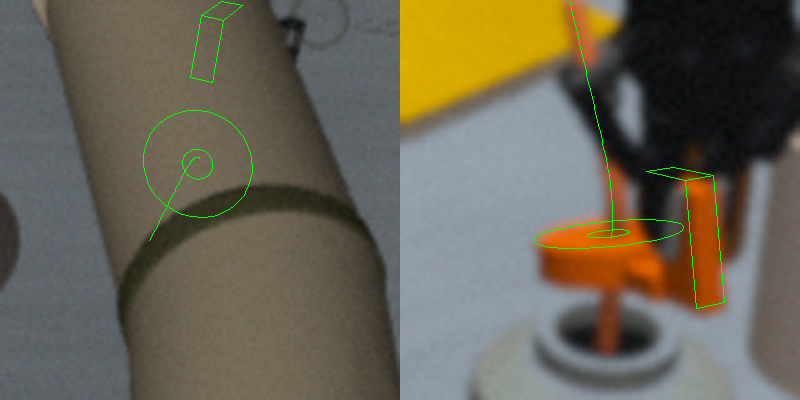

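>>> jog_arm([
  {"dx": 0,"dy": 0,"dz": -0.005,"yaw": 0},
  {"dx": 0,"dy": 0,"dz": -0.005,"yaw": 0},
  {"dx": 0,"dy": 0,"dz": -0.005,"yaw": 0},
  {"dx": 0.001,"dy": -0.0002,"dz": -0.004,"yaw": 0},
])

```text
clock: 14.7
tool_pos: [0.7101, 0.2238, 0.1764]
eef_rot: [-0.629, 0.778, 0.0, -0.0]
ft_force: [-0.7, 0.0, -1.2]
width: 0.156
```

>>> jog_arm([
  {"dx": 0.002,"dy": -0.0004,"dz": -0.0043,"yaw": 0},
  {"dx": 0.002,"dy": -0.0004,"dz": -0.0043,"yaw": 0},
  {"dx": 0,"dy": 0,"dz": 0,"yaw": 0},
])

```text
clock: 14.95
tool_pos: [0.7154, 0.2227, 0.1685]
eef_rot: [-0.628, 0.778, -0.0, 0.0]
ft_force: [-0.1, 0.3, 4.8]
width: 0.157
```

Run:
```python
from see import see
see(14,18,{"top":(180,180,120),"scene":(355,190,80)})
```

```text
14.95 [0.7154 0.2227 0.1685] [-6.284e-01  7.779e-01 -2.000e-04  4.000e-04] q [-0.34  0.69 -0.06  1.59  0.05  0.86 -2.2 ] w 0.157 F [-0.1  0.3  4.8] M [0.01 0.52 0.01]
top [227.9 262.8] win 177 212
scene [382.5 190.3] win 332 140
lidyaw -0.2115 u,v 0.07370129766733863 0.00011243657902269748 zG 0.18777864358074017
```

View pics/o14.png

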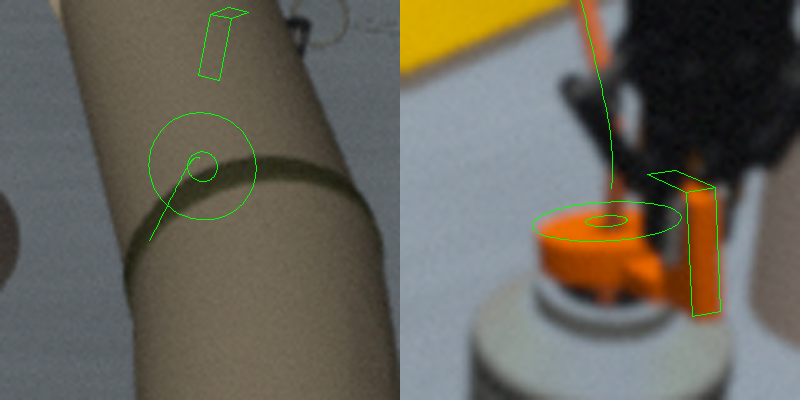

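The far edge has touched the rim at about 6 N, and the lid is pivoting toward level. I'll keep lowering and levelling.

>>> jog_arm([
  {"dx": 0.0021,"dy": -0.0004,"dz": -0.0047,"yaw": 0},
  {"dx": 0.0021,"dy": -0.0004,"dz": -0.0047,"yaw": 0},
  {"dx": 0.0021,"dy": -0.0004,"dz": -0.0047,"yaw": 0},
  {"dx": 0.0021,"dy": -0.0004,"dz": -0.0047,"yaw": 0},
])

```text
clock: 15.38
tool_pos: [0.7252, 0.2209, 0.1512]
eef_rot: [-0.628, 0.778, -0.001, 0.002]
ft_force: [3.6, -1.8, 6.6]
width: 0.152
```

>>> jog_arm([
  {"dx": 0.0013,"dy": -0.0003,"dz": -0.0042,"yaw": 0},
  {"dx": 0.0013,"dy": -0.0003,"dz": -0.0042,"yaw": 0},
  {"dx": 0,"dy": 0,"dz": 0,"yaw": 0},
])

```text
clock: 15.63
tool_pos: [0.7273, 0.2203, 0.1417]
eef_rot: [-0.628, 0.778, -0.001, 0.001]
ft_force: [3.5, -0.8, 3.8]
width: 0.159
```

Run:
```python
from see import see
see(15,4,{"top":(180,180,120),"scene":(355,190,80)})
```

```text
15.63 [0.7273 0.2203 0.1417] [-0.6283  0.778  -0.0008  0.0013] q [-0.34  0.73 -0.05  1.58  0.05  0.83 -2.19] w 0.159 F [ 3.5 -0.8  3.8] M [-0.06 -0.17 -0.04]
top [227.9 262.8] win 177 212
scene [382.5 190.3] win 332 140
lidyaw -0.2116 u,v 0.08504737355678452 0.00026499639672248124 zG 0.16071706707917296
```

View pics/o15.png

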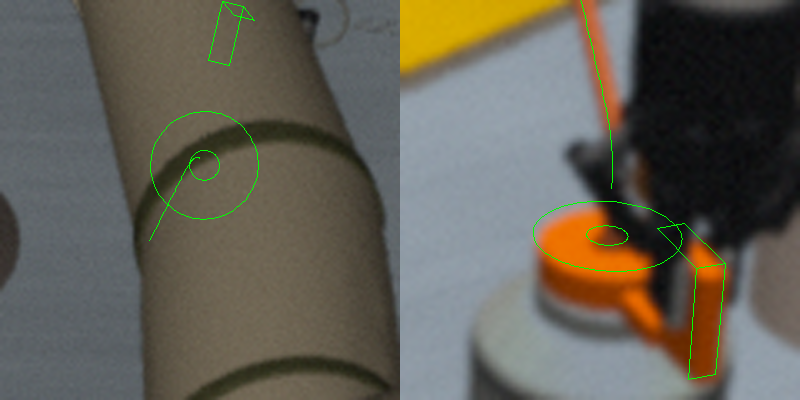

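>>> jog_arm([
  {"dx": 0.001,"dy": -0.0002,"dz": -0.003,"yaw": 0},
  {"dx": 0.001,"dy": -0.0002,"dz": -0.003,"yaw": 0},
  {"dx": 0,"dy": 0,"dz": 0,"yaw": 0},
  {"dx": 0,"dy": 0,"dz": 0,"yaw": 0},
])

```text
clock: 16.07
tool_pos: [0.728, 0.2204, 0.1357]
eef_rot: [-0.629, 0.778, -0.0, 0.001]
ft_force: [2.9, -1.2, 4.3]
width: 0.154
```

>>> jog_arm([
  {"dx": 0,"dy": 0,"dz": -0.0025,"yaw": 0},
  {"dx": 0,"dy": 0,"dz": 0,"yaw": 0},
  {"dx": 0,"dy": 0,"dz": 0,"yaw": 0},
])

```text
clock: 16.32
tool_pos: [0.7284, 0.2204, 0.1339]
eef_rot: [-0.629, 0.778, -0.001, 0.001]
ft_force: [3.1, -2.8, 8.1]
width: 0.154
```

Run:
```python
from see import see
see(16,0,{"top":(180,180,120),"scene":(355,190,80)})
```

```text
16.32 [0.7284 0.2204 0.1339] [-6.286e-01  7.777e-01 -6.000e-04  1.100e-03] q [-0.34  0.74 -0.06  1.58  0.05  0.82 -2.19] w 0.154 F [ 3.1 -2.8  8.1] M [-0.2  -0.38  0.02]
top [227.9 262.8] win 177 212
scene [382.5 190.3] win 332 140
lidyaw -0.2111 u,v 0.08721019797750862 0.0005474501535740597 zG 0.15293107549009546
```

View pics/o16.png

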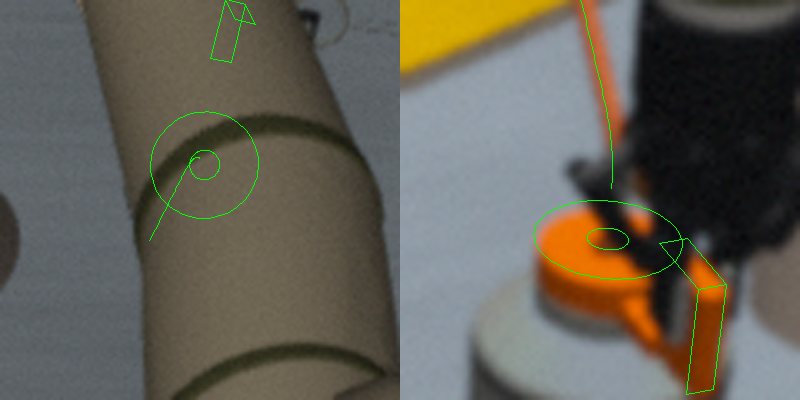

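Run:
```python
from tilt import *
im=cv2.imread("pics/scene16.png")[195:275,360:440]
cv2.imwrite("pics/r16.png",cv2.resize(im,(600,600),interpolation=cv2.INTER_CUBIC))
```

```text
(no output)
```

View pics/r16.png

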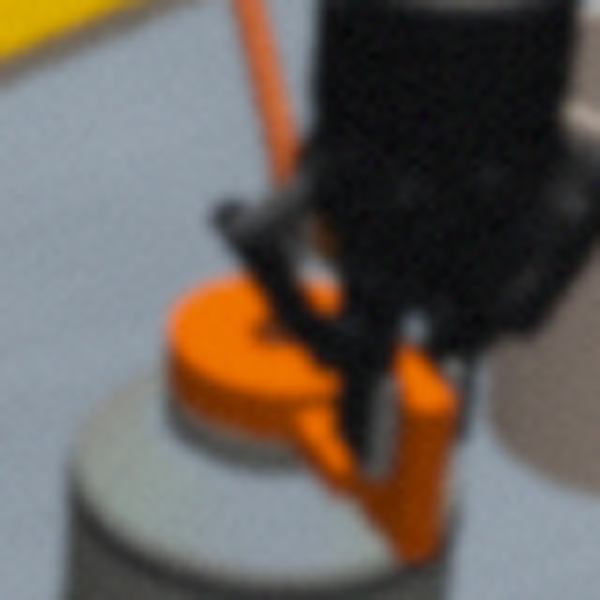

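Run:
```python
from tilt import *
for C in((.6507,.235,-.211),(.6429,.2382,-.211)):
  for t in(0,2,4,6):
    tt=np.radians(t); # pivot about far rim edge (-.036,0)
    def f(P):
        P=np.atleast_2d(P)+[.036,0,0]; X=P[:,0]*np.cos(tt)-P[:,2]*np.sin(tt)-.036; Z=P[:,0]*np.sin(tt)+P[:,2]*np.cos(tt)
        return place(np.c_[X,P[:,1],Z],*C,.11)
    q=proj("scene",np.r_[f([.105,0,0]),f([.105,0,.058]),f([0,0,.02])])
    d=proj("scene",f(ci(.036,.02)))
    print(C[0],t,((q-[360,195])*7.5).round(0).tolist(),"top of disc row",((d[:,1].min()-195)*7.5).round(),"left",((d[:,0].min()-360)*7.5).round())
```

```text
0.6507 0 [[415.0, 566.0], [434.0, 407.0], [275.0, 334.0]] top of disc row 276.0 left 164.0
0.6507 2 [[416.0, 552.0], [433.0, 390.0], [275.0, 329.0]] top of disc row 274.0 left 163.0
0.6507 4 [[418.0, 539.0], [431.0, 372.0], [274.0, 325.0]] top of disc row 273.0 left 162.0
0.6507 6 [[419.0, 525.0], [429.0, 355.0], [273.0, 321.0]] top of disc row 272.0 left 162.0
0.6429 0 [[407.0, 550.0], [426.0, 392.0], [269.0, 320.0]] top of disc row 262.0 left 158.0
0.6429 2 [[409.0, 536.0], [425.0, 374.0], [268.0, 316.0]] top of disc row 261.0 left 157.0
0.6429 4 [[410.0, 523.0], [423.0, 357.0], [268.0, 311.0]] top of disc row 260.0 left 157.0
0.6429 6 [[411.0, 509.0], [421.0, 339.0], [267.0, 307.0]] top of disc row 259.0 left 156.0
```

In this frame the fin ends are at (415,558) and (432,415) and the disc's top edge at row 278. These match a level lid on the rim to about 1 px at native scale, and the height agrees (TCP 0.1339 against 0.1338 expected). I'll press very slightly, release, and rise straight up.

>>> jog_arm([
  {"dx": 0,"dy": 0,"dz": -0.001,"yaw": 0},
  {"dx": 0,"dy": 0,"dz": 0,"yaw": 0},
])

```text
clock: 16.58
tool_pos: [0.7287, 0.2204, 0.1336]
eef_rot: [-0.629, 0.778, -0.001, 0.001]
ft_force: [2.1, -2.0, 11.4]
width: 0.153
```

>>> jog_arm([
  {"dx": 0,"dy": 0,"dz": 0,"yaw": 0},
  {"dx": 0,"dy": 0,"dz": 0,"yaw": 0},
  {"dx": 0,"dy": 0,"dz": 0,"yaw": 0},
  {"dx": 0,"dy": 0,"dz": 0,"yaw": 0},
  {"dx": 0,"dy": 0,"dz": 0,"yaw": 0},
  {"dx": 0,"dy": 0,"dz": 0,"yaw": 0},
], grip=0.045)

```text
clock: 17.08
tool_pos: [0.7271, 0.2204, 0.1314]
eef_rot: [-0.629, 0.778, 0.0, -0.0]
ft_force: [-0.3, -0.1, -0.0]
width: 0.529
```

>>> jog_arm([
  {"dx": 0,"dy": 0,"dz": 0.01,"yaw": 0},
  {"dx": 0,"dy": 0,"dz": 0.02,"yaw": 0},
  {"dx": 0,"dy": 0,"dz": 0.03,"yaw": 0},
  {"dx": 0,"dy": 0,"dz": 0.035,"yaw": 0},
  {"dx": 0,"dy": 0,"dz": 0.035,"yaw": 0},
  {"dx": 0,"dy": -0.02,"dz": 0.03,"yaw": 0},
  {"dx": 0,"dy": -0.035,"dz": 0.02,"yaw": 0},
  {"dx": 0,"dy": -0.035,"dz": 0,"yaw": 0},
  {"dx": 0,"dy": -0.035,"dz": 0,"yaw": 0},
  {"dx": 0,"dy": -0.035,"dz": 0,"yaw": 0},
])

```text
clock: 17.92
tool_pos: [0.7273, 0.0589, 0.3135]
eef_rot: [-0.629, 0.778, -0.0, 0.001]
ft_force: [-0.0, -0.6, 0.2]
width: 0.528
```

>>> jog_arm([
  {"dx": 0,"dy": -0.035,"dz": 0,"yaw": 0},
  {"dx": 0,"dy": -0.035,"dz": 0,"yaw": 0},
  {"dx": 0,"dy": -0.035,"dz": 0,"yaw": 0},
  {"dx": 0,"dy": -0.035,"dz": 0,"yaw": 0},
  {"dx": 0,"dy": -0.02,"dz": 0,"yaw": 0},
  {"dx": 0,"dy": 0,"dz": 0,"yaw": 0},
  {"dx": 0,"dy": 0,"dz": 0,"yaw": 0},
])

```text
clock: 18.5
tool_pos: [0.7272, -0.1016, 0.3125]
eef_rot: [-0.627, 0.779, -0.0, 0.0]
ft_force: [0.3, 0.4, -0.4]
width: 0.527
```

Run:
```python
from look import *
look(17,[.65,.23,.13],40)
```

```text
18.5 [ 0.7272 -0.1016  0.3125] [-6.275e-01  7.787e-01 -3.000e-04  1.000e-04] q [ 0.08  0.55 -0.04  1.49  0.02  1.11 -1.74] w 0.527 F [ 0.3  0.4 -0.4] M [ 0.   -0.02 -0.02]
top [245. 226.] win 204 185
scene [394.9 239.9] win 354 199
```

View pics/g17.png

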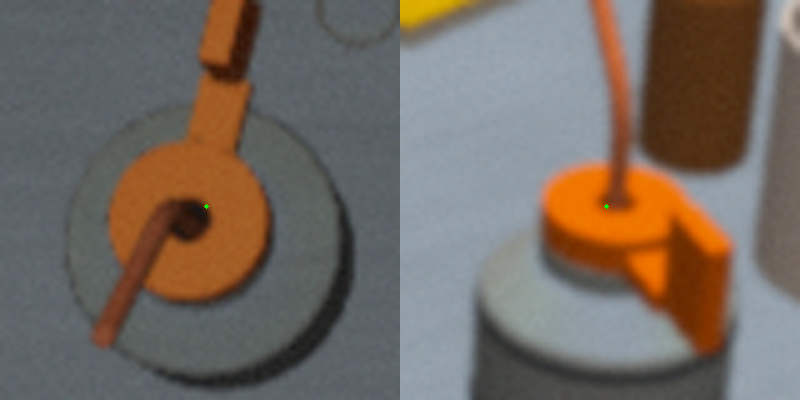

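View pics/scene17.png

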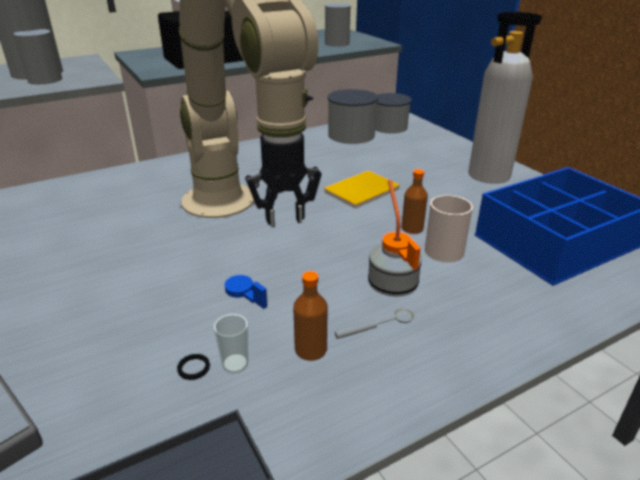

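The lid sits on the neck with the cane through its hole. It is clear of the gripper, and the other objects are where they were. One numeric check for level and centring remains before handing in.

Run:
```python
from model import *
from scipy.optimize import least_squares
print(proj("top",[[.643,.238,.13]]), atz("top",241.7,229.0,.13))
t=cv2.imread("pics/top17.png");b=cv2.imread("pics/top0.png")
d=cv2.absdiff(t,b).max(2); s=cv2.absdiff(cv2.imread("pics/scene17.png"),cv2.imread("pics/scene0.png")).max(2)
for n,x in(("top",d),("scene",s)):
    k,l,st,ce=cv2.connectedComponentsWithStats((x>40).astype(np.uint8))
    print(n,[st[i].tolist() for i in range(1,k) if st[i,4]>15])
def band(C,t):
    tt=np.radians(t); f=lambda P:(lambda P:place(np.c_[P[:,0]*np.cos(tt)-P[:,2]*np.sin(tt)-.036,P[:,1],P[:,0]*np.sin(tt)+P[:,2]*np.cos(tt)],*C,.11))(np.atleast_2d(P)+[.036,0,0])
    return ((proj("scene",f([[.105,0,0],[.105,0,.058],[.065,0,.058],[0,0,.02]]))-[354,199])*5).round(0).tolist()
for t in(0,3,6): print(t,band((.6507,.235,-.211),t))
```

```text
[[241.29954781 229.00115882]] [0.64301707 0.23710724 0.13      ]
top [[378, 74, 165, 406, 11435], [440, 77, 62, 85, 3607], [226, 180, 32, 66, 1044], [447, 195, 10, 18, 97], [447, 207, 12, 11, 17], [453, 210, 29, 29, 422], [469, 250, 55, 60, 1463], [479, 408, 12, 8, 33], [491, 410, 5, 8, 16], [473, 414, 19, 19, 107], [423, 473, 15, 7, 51], [439, 473, 6, 7, 18], [454, 474, 26, 6, 74]]
scene [[80, 0, 108, 79, 3867], [179, 0, 65, 10, 421], [245, 0, 24, 36, 404], [245, 0, 73, 67, 1880], [230, 11, 17, 45, 400], [179, 12, 45, 55, 1972], [192, 64, 32, 9, 161], [266, 70, 37, 8, 190], [257, 72, 11, 6, 23], [201, 78, 24, 41, 305], [159, 86, 21, 23, 216], [203, 91, 37, 59, 880], [301, 92, 12, 16, 100], [182, 94, 17, 27, 159], [181, 113, 22, 34, 166], [245, 123, 77, 104, 4209], [238, 139, 4, 12, 33], [382, 231, 39, 39, 902], [136, 308, 35, 46, 997]]
0 [[307.0, 357.0], [319.0, 252.0], [280.0, 205.0], [214.0, 203.0]]
3 [[308.0, 344.0], [318.0, 234.0], [278.0, 192.0], [213.0, 198.0]]
6 [[309.0, 330.0], [316.0, 216.0], [276.0, 179.0], [212.0, 194.0]]
```

```bash
python3 -c "
from station import manip
print(manip.finish_job(), manip.observe()['clock'])"
```

```text
the job is handed in; nothing more can be done
the job is handed in; nothing more can be done
```

The orange lid is on the can's neck, released and sitting flat. I handed the job in at about 18.6 s of the 48 s allowed.

**How it was done:** A level lid cannot pass the 42° slope. I gripped the fin and used the underside of the cane to pivot the lid about 23° in the jaws. I then turned the fin to the can's +x side, threaded the lid over the tip and slid it down round the bend. I lowered it until its edge met the rim, and pressed it level there with about 11 N. The highest wrist force I read was about 12 N.

**Last checks:**
- **Centring:** the lid's centre is within about 1 mm of the neck axis in the top view.
- **Level:** the fin matches a level lid to about 1°, and the height of the grip at release also fits a seated lid.
- **Robot:** the gripper is clear of everything, with no load on the wrist.
- **Other objects:** comparing scene-camera pictures from before and after shows change only at the lid, the can top and the arm. The blue lid, bottles, glass, jug, gasket and spoon have not moved.

**What disagreed:** the two cameras differ by about 7 mm in world x. I used the top camera's positions, which agreed with where the robot touched things. The top view of the glass and gasket was changed or hidden by the arm in the last picture, so for those two I relied on the scene camera alone.

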